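# Change the load of the instrument cassette dryer and start it

## Task

First take every dry cassette off the dryer's sloping rack and lay it flat on the floor of the steel tray, side by side. Then roll the wet cassettes, which were stood on edge to drain on the green mat, over onto a broad face and lay every one lengthwise on the rack, one to a bay, flat on both ribs and with its lower end against the foot stop. When all are loaded, twist the start knob clockwise to its stop and let it spring back; leave the bottle, the cup and the bowl where they are.

Things in the scene. Friction and masses are not known exactly. Their poses are not given: they have to be found in the camera images.
- dry_a_mid (a point): Stainless steel instrument cassette, a closed perforated box 150 mm long (its x axis), 48 mm wide (y), 26 mm high (z), about 0.22 kg, all six alike and the same either way round or either way up. The point is its centre. Dry: at the start it lies on one bay of the dryer's sloping rack. Two or all three of the dry cassettes are present.
- dry_b_mid (a point): Stainless steel instrument cassette, a closed perforated box 150 mm long (its x axis), 48 mm wide (y), 26 mm high (z), about 0.22 kg, all six alike and the same either way round or either way up. The point is its centre. Dry: at the start it lies on one bay of the dryer's sloping rack. Two or all three of the dry cassettes are present.
- dry_c_mid (a point): Stainless steel instrument cassette, a closed perforated box 150 mm long (its x axis), 48 mm wide (y), 26 mm high (z), about 0.22 kg, all six alike and the same either way round or either way up. The point is its centre. Dry: at the start it lies on one bay of the dryer's sloping rack. Two or all three of the dry cassettes are present.
- wet_a_mid (a point): Stainless steel instrument cassette, a closed perforated box 150 mm long (its x axis), 48 mm wide (y), 26 mm high (z), about 0.22 kg, all six alike and the same either way round or either way up. The point is its centre. Wet: at the start it stands on edge, on a long narrow side (150 x 26 mm face down, 48 mm tall), on the drain mat. Two or all three of the wet cassettes are present.
- wet_b_mid (a point): Stainless steel instrument cassette, a closed perforated box 150 mm long (its x axis), 48 mm wide (y), 26 mm high (z), about 0.22 kg, all six alike and the same either way round or either way up. The point is its centre. Wet: at the start it stands on edge, on a long narrow side (150 x 26 mm face down, 48 mm tall), on the drain mat. Two or all three of the wet cassettes are present.
- wet_c_mid (a point): Stainless steel instrument cassette, a closed perforated box 150 mm long (its x axis), 48 mm wide (y), 26 mm high (z), about 0.22 kg, all six alike and the same either way round or either way up. The point is its centre. Wet: at the start it stands on edge, on a long narrow side (150 x 26 mm face down, 48 mm tall), on the drain mat. Two or all three of the wet cassettes are present.
- bay_1 (a point): Bay 1 of the three bays of the sloping rack (leftmost seen from the robot, +y; 88 mm apart). The point is where the centre of a rightly laid cassette comes: x points up the slope (22 degrees), y across it, z square to it. The tops of the bay's two ribs are 13 mm below the point (along z), the foot stop's face 75 mm down the slope from it.
- bay_2 (a point): Bay 2 of the three bays of the sloping rack (the middle one; 88 mm apart). The point is where the centre of a rightly laid cassette comes: x points up the slope (22 degrees), y across it, z square to it. The tops of the bay's two ribs are 13 mm below the point (along z), the foot stop's face 75 mm down the slope from it.
- bay_3 (a point): Bay 3 of the three bays of the sloping rack (rightmost, -y; 88 mm apart). The point is where the centre of a rightly laid cassette comes: x points up the slope (22 degrees), y across it, z square to it. The tops of the bay's two ribs are 13 mm below the point (along z), the foot stop's face 75 mm down the slope from it.
- rack: The dryer's sloping steel rack, rising away from the front. Per bay: two ribs up the slope, each 6 mm wide, 12 mm high, 14 mm either side of the bay's middle. Foot stop: a bar across, 12 mm higher than the ribs. Wire hoops, 22 mm higher than the ribs, stand 33 mm and more beside the bay's middle, 55 mm up and down the slope from the bay's point; mid-length is free. Origin: foot, on the drain plate.
- tray: Shallow flat steel tray for dry cassettes, 300 mm (x) by 190 mm (y), rim 11 mm high and 3 mm thick, fixed; the origin is the centre of its underside, the floor is 3 mm above it, z up. It stands to one side of the dryer, the mat to the other.
- mat: Green ribbed drain mat, 360 mm (x) by 200 mm (y), 4 mm thick, fixed; the origin is the centre of its underside.
- dryer: White bench-top warm-air dryer, 295 mm deep (x), 310 mm wide (y), fixed; the origin is the centre of its underside, its front (with the control panel, 60 mm above the worktop) faces -x, the sloping rack rises behind the panel to the blower hood at the back, whose top is 150 mm above the worktop.
- knob_grip (a point): The start knob on the control panel: a black bar grip 46 mm long (x), 14 mm wide (y), standing upright on a round foot; the bar spans from 16 mm below to 16 mm above this point, which is on the turning axis (vertical) at the height to grip; its frame turns with the knob. The panel is 30 mm below the point.
- start_knob (a joint): Angle of the start knob, rad: 0 at home (bar pointing from front to back of the dryer), growing clockwise seen from above to a hard stop at 1.2. A spring pulls it back home: about 0.04 N m at home, 0.19 N m at the stop; let go, it returns in about a second.
- bottle_mid (a point): Bystander: clear bottle with a blue cap, 60 mm across, 150 mm high; its centre.
- cup_mid (a point): Bystander: white cup, 72 mm across, 80 mm high; its centre.
- bowl_mid (a point): Bystander: steel bowl, 100 mm across, 45 mm high; its centre.

How it is judged (in metres and radians):
On the way, in this order (a step that is already met when the one before it is completed fails the run):
1. every dry cassette lies flat in the tray, let go (x of dry_a_mid in the frame of tray between -0.125 and 0.125 m and y of dry_a_mid in the frame of tray between -0.07 and 0.07 m and z of dry_a_mid in the frame of tray between 0.012 and 0.021 m and (angle between dry_a_mid's own z axis and vertical below 0.07 rad or angle between dry_a_mid's own z axis and vertical above 3.07 rad) and contact force between each of dry_a, dry_b, dry_c and the fingers below 0.1 N and x of dry_b_mid in the frame of tray between -0.125 and 0.125 m and y of dry_b_mid in the frame of tray between -0.07 and 0.07 m and z of dry_b_mid in the frame of tray between 0.012 and 0.021 m and (angle between dry_b_mid's own z axis and vertical below 0.07 rad or angle between dry_b_mid's own z axis and vertical above 3.07 rad) and x of dry_c_mid in the frame of tray between -0.125 and 0.125 m and y of dry_c_mid in the frame of tray between -0.07 and 0.07 m and z of dry_c_mid in the frame of tray between 0.012 and 0.021 m and (angle between dry_c_mid's own z axis and vertical below 0.07 rad or angle between dry_c_mid's own z axis and vertical above 3.07 rad)), for 0.2 s.
2. every wet cassette lies on a bay of the rack, let go (((x of wet_a_mid in the frame of bay_1 between -0.006 and 0.01 m and y of wet_a_mid in the frame of bay_1 between -0.012 and 0.012 m and z of wet_a_mid in the frame of bay_1 between -0.004 and 0.004 m and angle between the x axis of wet_a_mid and the x axis of bay_1, either way round below 0.14 rad and angle between the z axis of wet_a_mid and the z axis of bay_1, either way round below 0.07 rad) or (x of wet_a_mid in the frame of bay_2 between -0.006 and 0.01 m and y of wet_a_mid in the frame of bay_2 between -0.012 and 0.012 m and z of wet_a_mid in the frame of bay_2 between -0.004 and 0.004 m and angle between the x axis of wet_a_mid and the x axis of bay_2, either way round below 0.14 rad and angle between the z axis of wet_a_mid and the z axis of bay_2, either way round below 0.07 rad) or (x of wet_a_mid in the frame of bay_3 between -0.006 and 0.01 m and y of wet_a_mid in the frame of bay_3 between -0.012 and 0.012 m and z of wet_a_mid in the frame of bay_3 between -0.004 and 0.004 m and angle between the x axis of wet_a_mid and the x axis of bay_3, either way round below 0.14 rad and angle between the z axis of wet_a_mid and the z axis of bay_3, either way round below 0.07 rad)) and contact force between each of wet_a, wet_b, wet_c and the fingers below 0.1 N and ((x of wet_b_mid in the frame of bay_1 between -0.006 and 0.01 m and y of wet_b_mid in the frame of bay_1 between -0.012 and 0.012 m and z of wet_b_mid in the frame of bay_1 between -0.004 and 0.004 m and angle between the x axis of wet_b_mid and the x axis of bay_1, either way round below 0.14 rad and angle between the z axis of wet_b_mid and the z axis of bay_1, either way round below 0.07 rad) or (x of wet_b_mid in the frame of bay_2 between -0.006 and 0.01 m and y of wet_b_mid in the frame of bay_2 between -0.012 and 0.012 m and z of wet_b_mid in the frame of bay_2 between -0.004 and 0.004 m and angle between the x axis of wet_b_mid and the x axis of bay_2, either way round below 0.14 rad and angle between the z axis of wet_b_mid and the z axis of bay_2, either way round below 0.07 rad) or (x of wet_b_mid in the frame of bay_3 between -0.006 and 0.01 m and y of wet_b_mid in the frame of bay_3 between -0.012 and 0.012 m and z of wet_b_mid in the frame of bay_3 between -0.004 and 0.004 m and angle between the x axis of wet_b_mid and the x axis of bay_3, either way round below 0.14 rad and angle between the z axis of wet_b_mid and the z axis of bay_3, either way round below 0.07 rad)) and ((x of wet_c_mid in the frame of bay_1 between -0.006 and 0.01 m and y of wet_c_mid in the frame of bay_1 between -0.012 and 0.012 m and z of wet_c_mid in the frame of bay_1 between -0.004 and 0.004 m and angle between the x axis of wet_c_mid and the x axis of bay_1, either way round below 0.14 rad and angle between the z axis of wet_c_mid and the z axis of bay_1, either way round below 0.07 rad) or (x of wet_c_mid in the frame of bay_2 between -0.006 and 0.01 m and y of wet_c_mid in the frame of bay_2 between -0.012 and 0.012 m and z of wet_c_mid in the frame of bay_2 between -0.004 and 0.004 m and angle between the x axis of wet_c_mid and the x axis of bay_2, either way round below 0.14 rad and angle between the z axis of wet_c_mid and the z axis of bay_2, either way round below 0.07 rad) or (x of wet_c_mid in the frame of bay_3 between -0.006 and 0.01 m and y of wet_c_mid in the frame of bay_3 between -0.012 and 0.012 m and z of wet_c_mid in the frame of bay_3 between -0.004 and 0.004 m and angle between the x axis of wet_c_mid and the x axis of bay_3, either way round below 0.14 rad and angle between the z axis of wet_c_mid and the z axis of bay_3, either way round below 0.07 rad))), for 0.2 s.
3. the start knob is twisted to its stop (value of joint start_knob above 1.1 rad), for 0.1 s.
4. the start knob has sprung back home (value of joint start_knob below 0.1 rad), for 0.2 s.
At the end, for the whole second after the job is handed in: Dry cassettes flat on the tray's floor (4 deg, centre within 125 mm (x), 70 mm (y) of its centre). Wet ones each on a bay: lower end within 10 mm of the foot stop, centred within 12 mm, along the slope within 8 deg, flat on both ribs (4 deg, 4 mm). All at rest; start knob home (under 0.1 rad) (x of dry_a_mid in the frame of tray between -0.125 and 0.125 m and y of dry_a_mid in the frame of tray between -0.07 and 0.07 m and z of dry_a_mid in the frame of tray between 0.012 and 0.021 m and (angle between dry_a_mid's own z axis and vertical below 0.07 rad or angle between dry_a_mid's own z axis and vertical above 3.07 rad) and x of dry_b_mid in the frame of tray between -0.125 and 0.125 m and y of dry_b_mid in the frame of tray between -0.07 and 0.07 m and z of dry_b_mid in the frame of tray between 0.012 and 0.021 m and (angle between dry_b_mid's own z axis and vertical below 0.07 rad or angle between dry_b_mid's own z axis and vertical above 3.07 rad) and x of dry_c_mid in the frame of tray between -0.125 and 0.125 m and y of dry_c_mid in the frame of tray between -0.07 and 0.07 m and z of dry_c_mid in the frame of tray between 0.012 and 0.021 m and (angle between dry_c_mid's own z axis and vertical below 0.07 rad or angle between dry_c_mid's own z axis and vertical above 3.07 rad) and ((x of wet_a_mid in the frame of bay_1 between -0.006 and 0.01 m and y of wet_a_mid in the frame of bay_1 between -0.012 and 0.012 m and z of wet_a_mid in the frame of bay_1 between -0.004 and 0.004 m and angle between the x axis of wet_a_mid and the x axis of bay_1, either way round below 0.14 rad and angle between the z axis of wet_a_mid and the z axis of bay_1, either way round below 0.07 rad) or (x of wet_a_mid in the frame of bay_2 between -0.006 and 0.01 m and y of wet_a_mid in the frame of bay_2 between -0.012 and 0.012 m and z of wet_a_mid in the frame of bay_2 between -0.004 and 0.004 m and angle between the x axis of wet_a_mid and the x axis of bay_2, either way round below 0.14 rad and angle between the z axis of wet_a_mid and the z axis of bay_2, either way round below 0.07 rad) or (x of wet_a_mid in the frame of bay_3 between -0.006 and 0.01 m and y of wet_a_mid in the frame of bay_3 between -0.012 and 0.012 m and z of wet_a_mid in the frame of bay_3 between -0.004 and 0.004 m and angle between the x axis of wet_a_mid and the x axis of bay_3, either way round below 0.14 rad and angle between the z axis of wet_a_mid and the z axis of bay_3, either way round below 0.07 rad)) and ((x of wet_b_mid in the frame of bay_1 between -0.006 and 0.01 m and y of wet_b_mid in the frame of bay_1 between -0.012 and 0.012 m and z of wet_b_mid in the frame of bay_1 between -0.004 and 0.004 m and angle between the x axis of wet_b_mid and the x axis of bay_1, either way round below 0.14 rad and angle between the z axis of wet_b_mid and the z axis of bay_1, either way round below 0.07 rad) or (x of wet_b_mid in the frame of bay_2 between -0.006 and 0.01 m and y of wet_b_mid in the frame of bay_2 between -0.012 and 0.012 m and z of wet_b_mid in the frame of bay_2 between -0.004 and 0.004 m and angle between the x axis of wet_b_mid and the x axis of bay_2, either way round below 0.14 rad and angle between the z axis of wet_b_mid and the z axis of bay_2, either way round below 0.07 rad) or (x of wet_b_mid in the frame of bay_3 between -0.006 and 0.01 m and y of wet_b_mid in the frame of bay_3 between -0.012 and 0.012 m and z of wet_b_mid in the frame of bay_3 between -0.004 and 0.004 m and angle between the x axis of wet_b_mid and the x axis of bay_3, either way round below 0.14 rad and angle between the z axis of wet_b_mid and the z axis of bay_3, either way round below 0.07 rad)) and ((x of wet_c_mid in the frame of bay_1 between -0.006 and 0.01 m and y of wet_c_mid in the frame of bay_1 between -0.012 and 0.012 m and z of wet_c_mid in the frame of bay_1 between -0.004 and 0.004 m and angle between the x axis of wet_c_mid and the x axis of bay_1, either way round below 0.14 rad and angle between the z axis of wet_c_mid and the z axis of bay_1, either way round below 0.07 rad) or (x of wet_c_mid in the frame of bay_2 between -0.006 and 0.01 m and y of wet_c_mid in the frame of bay_2 between -0.012 and 0.012 m and z of wet_c_mid in the frame of bay_2 between -0.004 and 0.004 m and angle between the x axis of wet_c_mid and the x axis of bay_2, either way round below 0.14 rad and angle between the z axis of wet_c_mid and the z axis of bay_2, either way round below 0.07 rad) or (x of wet_c_mid in the frame of bay_3 between -0.006 and 0.01 m and y of wet_c_mid in the frame of bay_3 between -0.012 and 0.012 m and z of wet_c_mid in the frame of bay_3 between -0.004 and 0.004 m and angle between the x axis of wet_c_mid and the x axis of bay_3, either way round below 0.14 rad and angle between the z axis of wet_c_mid and the z axis of bay_3, either way round below 0.07 rad)) and linear speed of each of dry_a, dry_b, dry_c, wet_a, wet_b, wet_c below 0.02 m/s and value of joint start_knob below 0.1 rad); the robot touches nothing.
It fails at once if the bottle is moved more than 30 mm (distance of bottle_mid from where it was at the start of the episode above 0.03 m).
It fails at once if the cup is moved more than 30 mm (distance of cup_mid from where it was at the start of the episode above 0.03 m).
It fails at once if the bowl is moved more than 30 mm (distance of bowl_mid from where it was at the start of the episode above 0.03 m).
Of dry_a, dry_b, dry_c only 2 to 3 are there at a start; the rules pass over those that are not, and their reading is None.
Of wet_a, wet_b, wet_c only 2 to 3 are there at a start; the rules pass over those that are not, and their reading is None.
At some moment in a run one of dry_a, dry_b, dry_c, wet_a, wet_b, wet_c may be knocked a few centimetres aside while the robot is not near it.
It also fails if it takes over 210 s, if anything falls off the work surface, if the arm or the gripper's body presses on something with over 40 N, if the wrist force passes 120 N, or if a joint passes its speed limit or range.

## Robot

A 6-joint arm with a two-finger parallel gripper is mounted at the origin on the work surface. World frame = base frame: x ahead of the robot, y to its left, z up, the work surface at z = 0. Lengths are in mm, angles in rad, forces in N, time in s.
With the tool pointing down it reaches from about 300 to 850 mm from the base axis. Payload 5.4 kg.
Tool frame: the origin (TCP) lies midway between the tips of the shut fingers; the grasp point (between the pads) lies 19 mm behind it (manip.grip_point_offset is the distance from the TCP to the grasp point, in mm); z points along the fingers, x is the direction in which the jaws open and shut, and the axes are right-handed (so a half turn about z gives the same grasp; the last joint's range is limited). The gripper opens to 85 mm and grips with 20 to 120 N. Pads are 22 mm wide; open, the fingers measure 114 mm over their backs; the gripper's body (76 mm by 85 mm) begins 54 mm behind the grasp point. The pads swing forward as they close: fully open they stand 13 mm farther back than shut.
Start: joints at [-0.21, 0.158, 1.597, -0, 1.386, -0.21], TCP at [574.984, -0.018, 231.299] pointing down, gripper open.
Joint ranges: [-2.91, 2.91], [-0.94, 2.29], [0.18, 2.7], [-1.29, 4.43], [0.17, 2.64], [-3, 3]. Speed limits (rad/s): [2.57, 2.57, 3.14, 3.14, 3.14, 3.14].

## Interface

Orientations are given as [roll, pitch, yaw] about the fixed x, y, z axes, in that order (R = Rz(yaw) Ry(pitch) Rx(roll)).
In Python, from bench import manip, hand, eyes, spotter gives the robot as it stands. Calls block until the motion is done:
- manip.reach(position, orientation): joint-space move of the TCP to a pose.
- manip.move_straight(position, rate=150, ori=None): straight line of the TCP; ori=None keeps the orientation; rate is the mean speed in mm/s.
- manip.move_joints(angles): joint-space move.
- hand.command_gripper(opening): opening from 0.0 (shut) to 1.0 (fully open); the grip force is fixed at half the most; returns when the fingers have stopped.
- manip.wait(seconds).
- manip.solve_ik(position, orientation): joint angles nearest the present ones, or None.
- eyes.snapshot(name): name is "scene" or "side" or "wrist"; returns a dict with "img" (480x640x3 uint8, red, green, blue), "K" (3x3 intrinsics, pixels), "position" and "rotation" of the camera in the world. Camera axes: x right, y up, looking along -z (the intrinsics and any distortion apply to the point x, -y, -z); pixel columns grow to the right and rows downward; lengths in mm; the calibration is good to about 2 mm. A picture is of the moment at which its call begins. There is no depth.
A pose or a line that the arm cannot do raises manip.IKError and nothing moves.
- manip.hand_in(): hands the job in, once; it reports no verdict.
Trained networks look in a picture, given as the dict that the camera call returned (one of the last four; its "shot" number tells which), for a name from the list of things; names that differ only in an ending like _2 or _b are one class to them, and where a whole thing is asked for, a point or a joint stands for the part that bears it (a point fixed in the world has none). Each returns a list of dicts, best first, with "score" (0 to 1); they miss things now and then, are a little off and sometimes report something else, mostly with a low value. They report only what shows in the picture. A call takes as long as a camera call.
- spotter.cut_out(label, picture): "region" (480x640 bool, what is visible of it).
- spotter.pinpoint(label, picture): "location" ([x, y, z] in mm, in world coordinates, good to about 4 mm: a listed point, or the origin of a listed thing).
Readings, each from a call of its own:
- manip.current_clock(): time.
- manip.current_q(): joint angles.
- manip.current_qvel(): joint speeds.
- manip.current_effort(): joint torques, N m.
- manip.current_eef_pos(): TCP position.
- manip.current_eef_rot(): TCP orientation.
- manip.current_force(): force on the tool from outside, world axes, zero at the start.
- manip.current_ft_torque(): the same for the moment, N m.
- manip.current_width(): opening from 0.0 (shut) to 1.0 (fully open).
Only numpy, scipy, OpenCV 4.12 (cv2) and the standard library are available. Lean on these libraries where they do the work, as an engineer would, in place of code of your own. Each camera call takes 0.05 s, during which the arm holds its last target.

## Working session

There is one attempt and no reset: what is moved stays moved. The work goes in short steps, each a Python script; the robot and the scene stay as the last script left them, time stands still between calls to the robot, and variables do not carry over. Pictures are saved under pics/ and viewed, and the job is handed in when it is done.

```bash
ls; mkdir -p pics
python3 - <<'E'
from bench import manip, hand, eyes, spotter
import cv2
print(manip.current_clock(), manip.grip_point_offset)
for n in ["scene","side","wrist"]:
    p=eyes.snapshot(n); cv2.imwrite(f"pics/0_{n}.png",p["img"][:,:,::-1])
    print(n,p["K"],p["position"],p["rotation"],p.keys())
    for l in ["dry_a_mid","wet_a_mid","bay_1","rack","tray","mat","dryer","knob_grip","bottle_mid","cup_mid","bowl_mid"]:
        try: print(l,[( [round(float(v)) for v in d["location"]],round(d["score"],2)) for d in spotter.pinpoint(l,p)])
        except Exception as e: print(l,e)
print(manip.current_clock())
E
```

```text
pics
0.0 18.700000000000003
scene [[546.27871051   0.         319.9882574 ]
 [  0.         546.27871051 233.73908085]
 [  0.           0.           1.        ]] [1420.55371524 -239.34932704  997.84347015] [0.83879425 0.00452793 1.32849169] dict_keys(['img', 'K', 'position', 'rotation', 'shot'])
dry_a_mid [([587, 74, 121], 0.95)]
wet_a_mid [([368, 352, 29], 0.61)]
bay_1 [([593, -16, 121], 0.85), ([598, -103, 122], 0.79), ([589, 71, 122], 0.76)]
rack [([522, -19, 66], 0.84), ([479, 354, 0], 0.3)]
tray [([501, -350, 3], 0.93), ([600, 366, 28], 0.37), ([580, -13, 0], 0.25)]
mat [([480, 352, 2], 0.64)]
dryer [([580, -13, 1], 0.89)]
knob_grip [([483, -107, 92], 0.57)]
bottle_mid [([704, -348, 75], 0.58)]
cup_mid [([391, 55, 39], 0.86)]
bowl_mid [([287, -330, 22], 0.95)]
side [[533.70183198   0.         323.99479383]
 [  0.         533.70183198 245.01537403]
 [  0.           0.           1.        ]] [   45.63710896 -1123.17843086   794.04224922] [ 1.05436376 -0.00930296 -0.35479944] dict_keys(['img', 'K', 'position', 'rotation', 'shot'])
dry_a_mid [([588, 70, 118], 0.68)]
wet_a_mid [([364,
[... 259 characters left out ...]
356, 28], 0.6)]
bottle_mid [([702, -349, 73], 0.58), ([502, -348, 2], 0.33)]
cup_mid [([388, 61, 42], 0.82)]
bowl_mid [([282, -331, 20], 0.95)]
wrist [[342.28089563   0.         317.53039602]
 [  0.         342.28089563 236.6875279 ]
 [  0.           0.           1.        ]] [575.28853075  69.52116858 373.52236103] [-2.76873111e-01 -6.11499695e-04  9.25811356e-05] dict_keys(['img', 'K', 'position', 'rotation', 'shot'])
dry_a_mid [([591, 74, 120], 0.86)]
wet_a_mid []
bay_1 []
rack [([581, -16, -2], 0.44)]
tray []
mat []
dryer [([582, -14, 0], 0.96)]
knob_grip [([482, -109, 91], 0.74), ([283, -328, 22], 0.66)]
bottle_mid []
cup_mid [([386, 60, 41], 0.77)]
bowl_mid [([283, -330, 22], 0.6)]
1.8
```

View pics/0_scene.png

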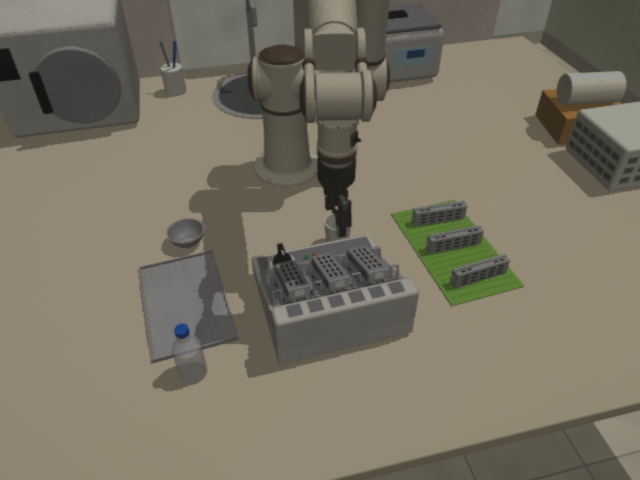

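View pics/0_side.png

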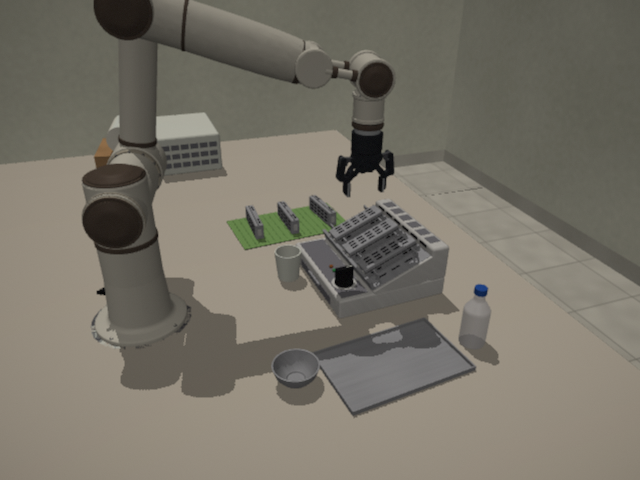

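View pics/0_wrist.png

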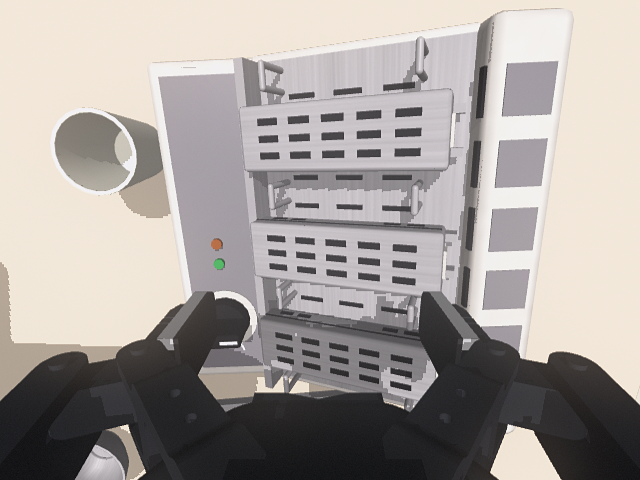

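```bash
cat > h.py <<'E'
from bench import manip, hand, eyes, spotter
import numpy as np, cv2
from scipy.spatial.transform import Rotation as Rn
def R(rpy): return Rn.from_euler('xyz',rpy).as_matrix()
def rpy(M): return Rn.from_matrix(M).as_euler('xyz')
def ray(p,uv):
    K=p["K"]; uv=np.atleast_2d(uv).astype(float)
    d=np.c_[(uv[:,0]-K[0,2])/K[0,0], -(uv[:,1]-K[1,2])/K[1,1], -np.ones(len(uv))]
    return np.array(p["position"]), d@R(p["rotation"]).T
def plane(p,uv,z):
    c,d=ray(p,uv); return c+d*((z-c[2])/d[:,2])[:,None]
def proj(p,X):
    c=(np.atleast_2d(X)-p["position"])@R(p["rotation"]); K=p["K"]
    return np.c_[K[0,0]*c[:,0]/-c[:,2]+K[0,2], K[1,1]*-c[:,1]/-c[:,2]+K[1,2]]
def save(p,n): cv2.imwrite(f"pics/{n}.png",p["img"][:,:,::-1])
def pts(l,p,s=0.4): return [(np.round(d["location"],1).tolist(),round(d["score"],2)) for d in spotter.pinpoint(l,p) if d["score"]>s]
def rect(region,p,z):
    """min area rect of region on plane z -> centre, (long,short), yaw of long side"""
    r=region.astype(np.uint8); n,lab,st,_=cv2.connectedComponentsWithStats(r)
    k=1+np.argmax(st[1:,4]); v,u=np.nonzero(lab==k)
    q=plane(p,np.c_[u,v],z)[:,:2].astype(np.float32)
    (c,(w,h),a)=cv2.minAreaRect(q); a=np.radians(a)
    if h>w: w,h,a=h,w,a+np.pi/2
    return np.array(c),(w,h),(a+np.pi/2)%np.pi-np.pi/2
E
python3 - <<'E'
from h import *
print(manip.current_eef_rot(), manip.current_width())
for n in ["scene","side"]:
    for l,z in [("tray",11),("mat",4),("wet_a_mid",48),("dry_a_mid",125)]:
        p=eyes.snapshot(n)
        for d in spotter.cut_out(l,p):
            if d["score"]>.3:
                c,s,a=rect(d["region"],p,z); print(n,l,round(d["score"],2),c.round(),np.round(s),round(a,3))
    print(n,pts("wet_a_mid",p,.2),pts("dry_a_mid",p,.2),pts("bay_1",p),pts("knob_grip",p),pts("dryer",p))
E
```

```text
[-3.14158146e+00  2.76704318e-05 -5.68623694e-05] 0.9996297396348823
scene tray 0.65 [ 504. -349.] [313. 192.] 0.092
scene mat 0.68 [482. 348.] [359. 200.] 0.071
scene mat 0.63 [ 498. -351.] [314. 194.] 0.103
scene wet_a_mid 0.65 [388. 344.] [169.  76.] 1.564
scene dry_a_mid 0.55 [598.  69.] [122.  65.] 0.235
scene [([371.5, 356.3, 30.3], 0.68)] [([588.1, 74.1, 120.4], 0.84)] [([590.2, 74.1, 118.3], 0.71), ([595.9, -16.4, 121.0], 0.62), ([594.9, -101.5, 122.3], 0.62)] [([484.7, -105.4, 90.0], 0.7), ([477.3, 352.2, -0.9], 0.52)] [([581.4, -15.0, -0.6], 0.75), ([498.4, -351.4, 1.5], 0.65)]
side tray 0.61 [ 493. -355.] [304. 202.] 0.114
side tray 0.58 [675.  72.] [368. 239.] -1.531
side mat 0.7 [439. 340.] [291. 210.] 0.059
side mat 0.53 [656. 121.] [568. 449.] -1.526
side wet_a_mid 0.91 [356. 318.] [225.  41.] 1.537
side wet_a_mid 0.74 [ 278. -344.] [110.  95.] 1.227
side dry_a_mid 0.91 [588.  60.] [241.  70.] 0.52
side dry_a_mid 0.34 [ 584. -101.] [314. 204.] -1.525
side [([363.7, 355.6, 28.1], 0.61)] [([589.0, 73.6, 116.2], 0.78)] [([600.0, -104.0, 122.5], 0.92), ([587.1, 70.5, 119.7], 0.78), ([593.4, -11.8, 118.0], 0.77)] [([484.5, -106.8, 85.7], 0.85)] [([578.5, -15.3, -2.8], 0.86)]
```

Run:
```python
from h import *
for n in ["scene","side","wrist"]:
    p=eyes.snapshot(n)
    for l in ["dry_b_mid","dry_c_mid","wet_b_mid","wet_c_mid"]: print(n,l,pts(l,p,.15))
# IK feasibility
yaw=.06
a=np.radians(22)
D=R([0,0,yaw])
bx=D@[np.cos(a),0,np.sin(a)]; by=D@[0,1,0]; bz=np.cross(bx,by)
for sgn in (1,-1):
    zt=-bz; xt=sgn*by; M=np.c_[xt,np.cross(zt,xt),zt]
    for b in ([588,72.5,120],[593,-14,120],[598.5,-103,120]):
        q=manip.solve_ik(list(np.array(b)+bz*80),rpy(M).tolist()); print(sgn,None if q is None else np.round(q,2))
    # tool tilted about y for wet; camera is along tool y?
    for t in (45,-45):
        t=np.radians(t); zt=np.array([np.sin(t),0,-np.cos(t)]); yt=np.array([0,sgn,0.]); M=np.c_[np.cross(yt,zt),yt,zt]
        for b in ([368,352,60],[480,352,60],[600,365,60]):
            q=manip.solve_ik(b,rpy(M).tolist()); print('tilt',sgn,t.round(2),None if q is None else np.round(q,2))
    # tray
    M=R([np.pi,0,.1 if sgn>0 else .1-np.pi])
    for b in ([420,-355,20],[580,-345,20]):
        q=manip.solve_ik(b,rpy(M).tolist()); print('tray',sgn,None if q is None else np.round(q,2))
```

```text
scene dry_b_mid [([599.3, -17.2, 118.5], 0.91)]
scene dry_c_mid [([597.5, -105.3, 121.3], 0.69)]
scene wet_b_mid [([475.9, 350.0, 28.1], 0.59)]
scene wet_c_mid [([600.4, 363.7, 29.0], 0.69)]
side dry_b_mid [([586.8, 71.7, 120.4], 0.72), ([593.0, -14.7, 120.7], 0.59)]
side dry_c_mid [([593.4, -107.7, 116.8], 0.89), ([502.7, -346.7, 0.3], 0.49)]
side wet_b_mid [([474.2, 351.2, 24.9], 0.85)]
side wet_c_mid [([595.8, 362.1, 29.7], 0.82)]
wrist dry_b_mid [([592.5, -17.9, 120.2], 0.72)]
wrist dry_c_mid [([595.2, -100.2, 118.5], 0.93)]
wrist wet_b_mid []
wrist wet_c_mid [([593.6, -104.2, 117.3], 0.36)]
1 [-0.13 -0.12  2.    0.09  0.89 -1.8 ]
1 [-0.32 -0.12  2.    0.18  0.91 -2.04]
1 [-0.5  -0.07  1.95  0.25  0.94 -2.25]
tilt 1 0.79 [ 0.85  0.1   2.28 -1.29  0.58 -1.24]
tilt 1 0.79 None
tilt 1 0.79 [ 0.53  0.41  1.87 -1.21  0.39 -1.57]
tilt 1 -0.79 [ 0.37  0.72  1.4   0.26  1.76 -2.83]
tilt 1 -0.79 [ 0.31  0.94  1.03  0.23  1.92 -2.84]
tilt 1 -0.79 [ 0.29  1.35  0.34  0.25  2.2  -2.79]
tray 1 [-0.92  0.36  1.81 -0.    0.97 -1.02]
tray 1 [-0.72  0.63  1.43 -0.    1.09 -0.82]
-1 [-0.13 -0.12  2.    0.09  0.89  1.34]
-1 [-0.32 -0.12  2.    0.18  0.91  1.11]
-1 [-0.5  -0.07  1.95  0.25  0.94  0.9 ]
tilt -1 0.79 [ 0.85  0.1   2.28 -1.29  0.58  1.91]
tilt -1 0.79 None
tilt -1 0.79 [ 0.53  0.41  1.87 -1.21  0.39  1.57]
tilt -1 -0.79 [0.37 0.72 1.4  0.26 1.76 0.32]
tilt -1 -0.79 [0.31 0.94 1.03 0.23 1.92 0.31]
tilt -1 -0.79 [0.29 1.35 0.34 0.25 2.2  0.35]
tray -1 [-0.92  0.36  1.81  0.    0.97  2.12]
tray -1 [-0.72  0.63  1.43  0.    1.09  2.33]
```

```bash
cat >> h.py <<'E'
YAW=.055; SL=np.radians(22); C2=np.array([593.,-15.,119.5])
def bay(i,yaw=None):
    y=YAW if yaw is None else yaw
    D=R([0,0,y]); bx=D@[np.cos(SL),0,np.sin(SL)]; by=D@[0,1,0.]; bz=np.cross(bx,by)
    return C2+by*88*(2-i),bx,by,bz
def rackori(bx,by,bz):
    zt=-bz; xt=-by; return rpy(np.c_[xt,np.cross(zt,xt),zt]).tolist()
TC=np.array([500.,-349.,0.]); TY=.095
def st(): return round(manip.current_clock(),1), np.round(manip.current_eef_pos(),1), round(manip.current_width(),3), np.round(manip.current_force(),1)
def pick_dry(i,shift=0,d=10):
    b,bx,by,bz=bay(i); o=rackori(bx,by,bz); g=b+by*shift-bz*d
    hand.command_gripper(.8)
    manip.reach((g+bz*90).tolist(),o); manip.move_straight((g).tolist(),rate=120)
    print('at',st()); hand.command_gripper(0.3); print('grip',st())
    manip.move_straight((g+bz*60).tolist(),rate=150); print('up',st())
    p=manip.current_eef_pos(); manip.move_straight([p[0],p[1],250],rate=300)
def put_tray(dx,d=10):
    T=R([0,0,TY]); c=TC+T@[dx,0,0]; c[2]=3+13-d
    o=[np.pi,0,TY-np.pi]
    manip.reach([c[0],c[1],230],o); manip.move_straight([c[0],c[1],c[2]+15],rate=200)
    manip.move_straight([c[0],c[1],c[2]+1.5],rate=40); print('low',st())
    hand.command_gripper(.72); print('open',st())
    manip.move_straight([c[0],c[1],100],rate=200)
E
python3 - <<'E'
from h import *
pick_dry(3); 
p=eyes.snapshot("scene"); save(p,"1_scene"); p=eyes.snapshot("wrist"); save(p,"1_wrist")
E
```

```text
at (6.1, array([ 602. , -102.8,  111. ]), 0.799, array([-0.3, -0.6, -0.2]))
grip (6.4, array([ 602. , -103.1,  111.8]), 0.551, array([-3.6,  0.8,  6. ]))
up (7.0, array([ 578.6, -103.7,  165. ]), 0.543, array([-0.4, -0.3, -3.4]))
```

View pics/1_wrist.png

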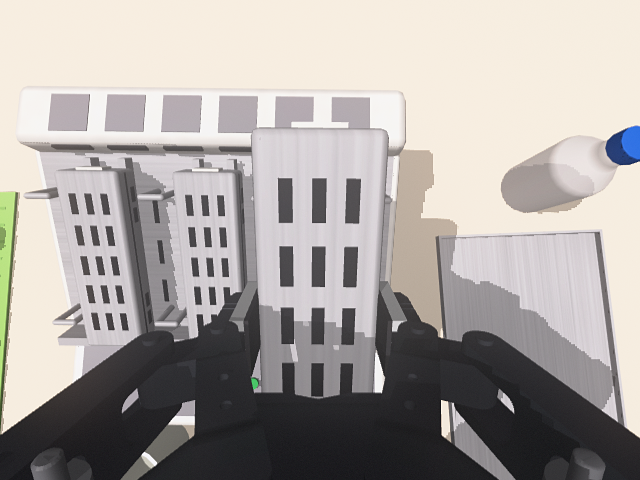

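View pics/1_scene.png

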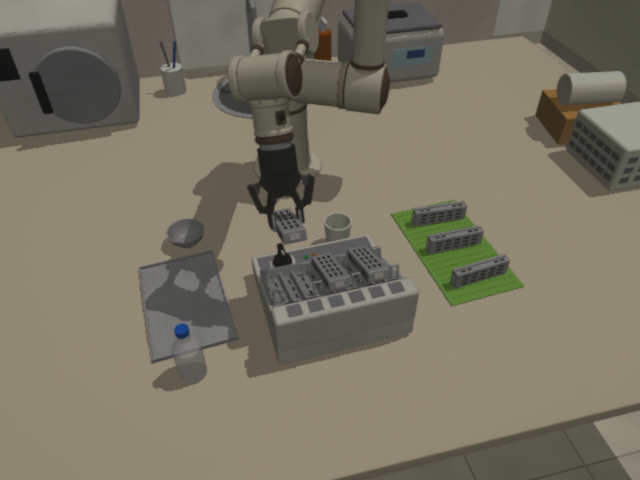

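The cassette is held squarely between the pads (wrist view, columns 250–388) and bay 3 is empty, with bays 1 and 2 undisturbed. I'll put it in the tray next.

Run:
```python
from h import *
put_tray(78); 
p=eyes.snapshot("wrist"); save(p,"2_wrist"); print(pts("dry_c_mid",p), pts("tray",p))
p=eyes.snapshot("scene"); print(pts("dry_c_mid",p), pts("tray",p))
manip.move_straight([520,-330,230],rate=300); print(st())
p=eyes.snapshot("scene"); print(pts("dry_c_mid",p), pts("tray",p)); save(p,"2_scene")
```

```text
low (10.4, array([ 577.6, -341.6,    7.3]), 0.55, array([ 0.1, -0.6, -2.4]))
open (10.7, array([ 577.9, -341.8,    7.9]), 0.718, array([-0.2,  0.1, -0.8]))
[([574.3, -338.5, 16.0], 0.66)] [([498.4, -351.0, 0.9], 0.63)]
[([576.6, -341.1, 19.9], 0.91)] [([499.4, -350.7, 1.4], 0.59)]
(12.3, array([ 519.9, -330. ,  230.2]), 0.719, array([-0.1,  0.1, -0.2]))
[([576.1, -339.3, 17.6], 0.74)] [([500.9, -350.7, 2.7], 0.96)]
```

View pics/2_wrist.png

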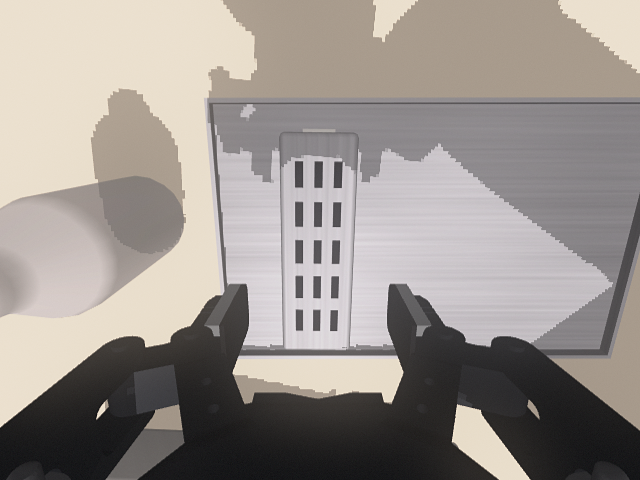

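View pics/2_scene.png

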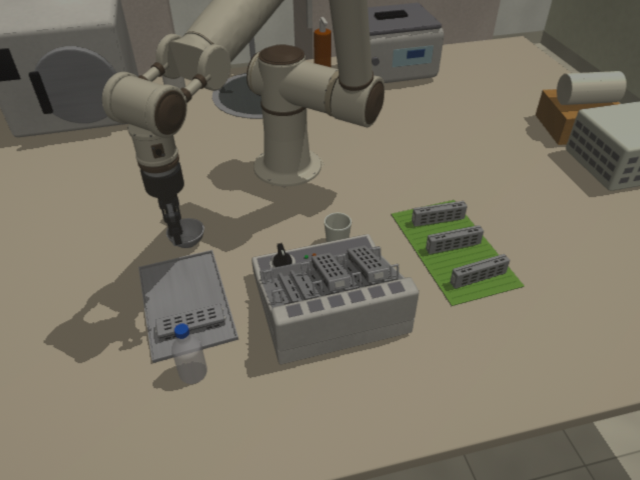

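The first cassette lies flat in the tray beside the bottle (wrist pixels 280–357, 132–348), and the detector's z of about 17 agrees. On to the other two.

Run:
```python
from h import *
pick_dry(2); put_tray(0)
pick_dry(1); put_tray(-78)
manip.move_straight([470,-300,250],rate=300); print(st())
p=eyes.snapshot("wrist"); save(p,"3_wrist"); 
T=R([0,0,TY])
for l in "abc": print(pts(f"dry_{l}_mid",p),[ (T.T@(np.array(d[0])-[500,-350,0])).round() for d in pts(f"dry_{l}_mid",p)])
p=eyes.snapshot("scene"); save(p,"3_scene")
for l in "abc": print(pts(f"dry_{l}_mid",p),pts(f"wet_{l}_mid",p))
p=eyes.snapshot("side"); save(p,"3_side")
```

```text
at (14.8, array([597.2, -15.1, 110.9]), 0.803, array([ 0.3,  0.1, -0.4]))
grip (15.1, array([597.3, -15. , 111.7]), 0.55, array([-4. , -0.4,  5.9]))
up (15.6, array([573.9, -15.9, 165.2]), 0.547, array([-0.2, -0.2, -2.7]))
low (19.0, array([ 500.2, -349.2,    7.6]), 0.545, array([1. , 0.5, 0.6]))
open (19.3, array([ 500. , -349. ,    7.5]), 0.72, array([ 0.8,  0.4, -0.1]))
at (22.7, array([592.3,  72.9, 110.9]), 0.804, array([ 0.1, -1.4, -0.5]))
grip (23.0, array([592.4,  73. , 111.7]), 0.55, array([-3.8, -1.4,  5.9]))
up (23.5, array([569. ,  71.9, 165.2]), 0.549, array([-0.2, -0.7, -2.8]))
low (27.3, array([ 422.7, -356.8,    8. ]), 0.546, array([-1.2,  1.5,  4.1]))
open (27.6, array([ 422.3, -356.4,    7.3]), 0.718, array([ 0.1,  0.1, -0. ]))
(28.9, array([ 468.9, -299.5,  247.2]), 0.722, array([-0.2,  0. ,  0.4]))
[([422.6, -355.0, 16.6], 0.66)] [array([-78.,   2.,  17.])]
[([498.8, -347.7, 16.5], 0.96)] [array([-1.,  2., 16.])]
[([574.0, -339.2, 14.4], 0.84)] [array([75.,  4., 14.])]
[([419.4, -357.5, 17.9], 0.57)] [([369.3, 353.1, 31.8], 0.92)]
[([502.4, -349.6, 12.6], 0.71)] []
[([574.8, -341.6, 17.4], 0.64)] [([597.0, 365.1, 26.8], 0.68)]
```

View pics/3_wrist.png

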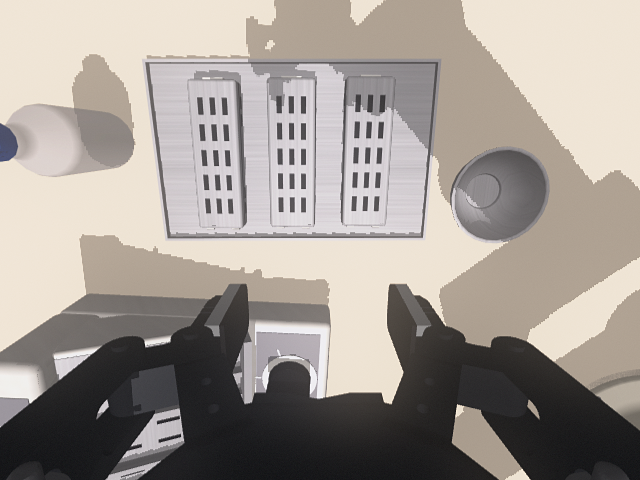

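View pics/3_side.png

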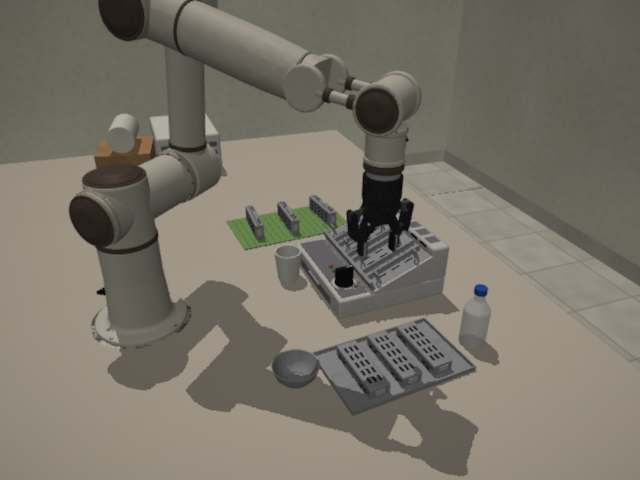

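All three dry cassettes lie flat and separate in the tray, at pixel columns 190–243, 268–316 and 343–394, clear of the rim. The rack is empty. Next I'll look at the rack and the mat from above.

Run:
```python
from h import *
manip.reach([560,-30,330],[np.pi,0,0.05]); print(st())
for k in range(2):
    p=eyes.snapshot("wrist"); print(pts("bay_1",p),pts("rack",p),pts("dryer",p),pts("knob_grip",p))
save(p,"4_wrist")
np.save("p4.npy",p,allow_pickle=True)
manip.reach([490,330,340],[np.pi,0,0.05]); print(st())
p=eyes.snapshot("wrist"); save(p,"5_wrist"); np.save("p5.npy",p,allow_pickle=True)
for l in "abc":
    print(pts(f"wet_{l}_mid",p,.3))
    for d in spotter.cut_out(f"wet_{l}_mid",p):
        if d["score"]>.4: c,s,a=rect(d["region"],p,48); print(round(d["score"],2),c.round(),np.round(s),round(a,3))
```

```text
(31.9, array([559.9, -30.2, 329.8]), 0.719, array([ 0.1, -0.3,  0.3]))
[([595.1, -101.7, 118.0], 0.66), ([589.3, 71.2, 121.4], 0.65), ([592.4, -17.1, 120.4], 0.64)] [([523.1, -17.7, 68.7], 0.75), ([576.3, -337.6, 14.3], 0.59)] [] [([479.7, -107.5, 89.2], 0.65)]
[([593.4, -103.4, 119.5], 0.96), ([594.1, -20.7, 121.3], 0.66), ([589.2, 68.8, 118.5], 0.65)] [([521.2, -19.9, 69.8], 0.79)] [([480.6, -107.0, 88.4], 0.75), ([581.6, -16.7, 0.6], 0.69)] [([483.4, -106.4, 86.9], 0.61)]
(33.7, array([490.6, 329. , 339.9]), 0.718, array([-0.1, -0.3,  0.1]))
[([365.9, 357.3, 31.6], 0.71), ([384.6, 61.0, 41.1], 0.51)]
0.74 [477. 354.] [152.  26.] -1.538
0.72 [372. 358.] [153.  36.] 1.542
0.63 [572.  74.] [116. 115.] -1.522
[([474.6, 352.3, 26.2], 0.89)]
0.68 [478. 355.] [152.  27.] -1.538
[([596.9, 364.7, 26.3], 0.64)]
0.61 [595. 367.] [153.  36.] -1.446
```

View pics/4_wrist.png

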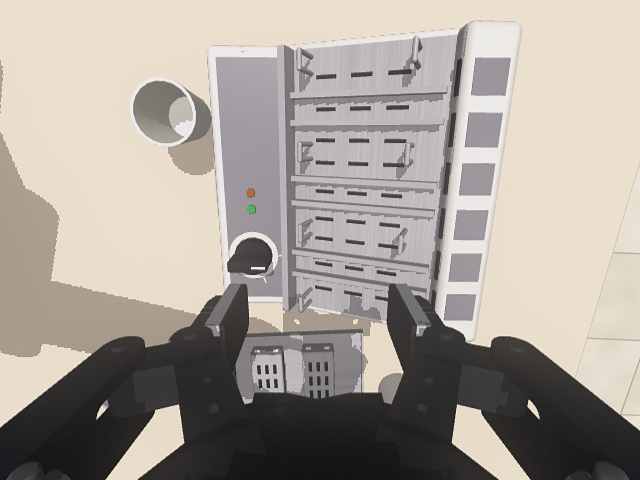

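View pics/5_wrist.png

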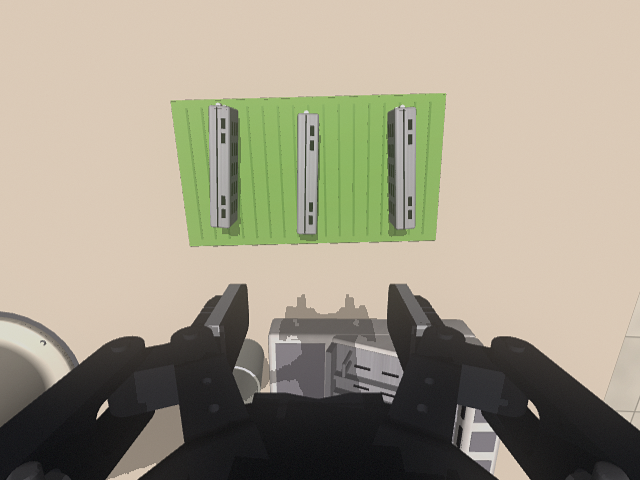

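```bash
cat > ov.py <<'E'
from h import *
import h,sys
p=np.load("p4.npy",allow_pickle=True).item()
im=p["img"][:,:,::-1].copy(); im=cv2.resize(im,None,fx=2,fy=2,interpolation=cv2.INTER_CUBIC)
for i in (1,2,3):
    b,bx,by,bz=bay(i)
    for y in (-17,-11,11,17):
        u=proj(p,[b-75*bx+y*by-13*bz,b+75*bx+y*by-13*bz])*2
        cv2.line(im,*[tuple(int(round(v)) for v in w) for w in u],(0,0,255),1)
b,bx,by,bz=bay(2)
u=proj(p,[b-75*bx+130*by-1*bz,b-75*bx-130*by-1*bz])*2
cv2.line(im,*[tuple(int(round(v)) for v in w) for w in u],(255,0,0),1)
im=im[60:660,400:1060]; cv2.imwrite("pics/ov%s.png"%sys.argv[1],im)
E
python3 ov.py 1
```

```text
(no output)
```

View pics/ov1.png

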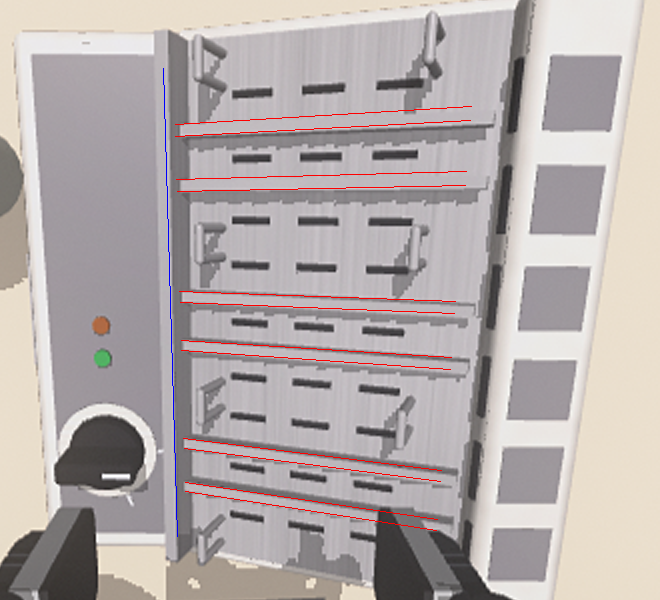

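Run:
```python
from h import *
import h
for n,crop in (("scene",(230,220,320,200)),("side",(290,170,170,150))):
    p=eyes.snapshot(n); np.save(f"p6{n}.npy",p,allow_pickle=True)
    x0,y0,w,hh=crop; f=4 if n=="side" else 3
    im=cv2.resize(p["img"][y0:y0+hh,x0:x0+w,::-1],None,fx=f,fy=f,interpolation=cv2.INTER_CUBIC)
    im=im[:600,:800].copy()
    for i in (1,2,3):
        b,bx,by,bz=bay(i)
        for y in (-17,-11,11,17):
            u=(proj(p,[b-75*bx+y*by-13*bz,b+75*bx+y*by-13*bz])-[x0,y0]+.5)*f
            cv2.line(im,*[tuple(int(round(v)) for v in q) for q in u],(0,0,255),1)
    u=(proj(p,[C2-75*bx+130*by-1*bz,C2-75*bx-130*by-1*bz])-[x0,y0]+.5)*f
    cv2.line(im,*[tuple(int(round(v)) for v in q) for q in u],(255,0,0),1)
    cv2.imwrite(f"pics/ov_{n}.png",im)
```

```text
(no output)
```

View pics/ov_scene.png

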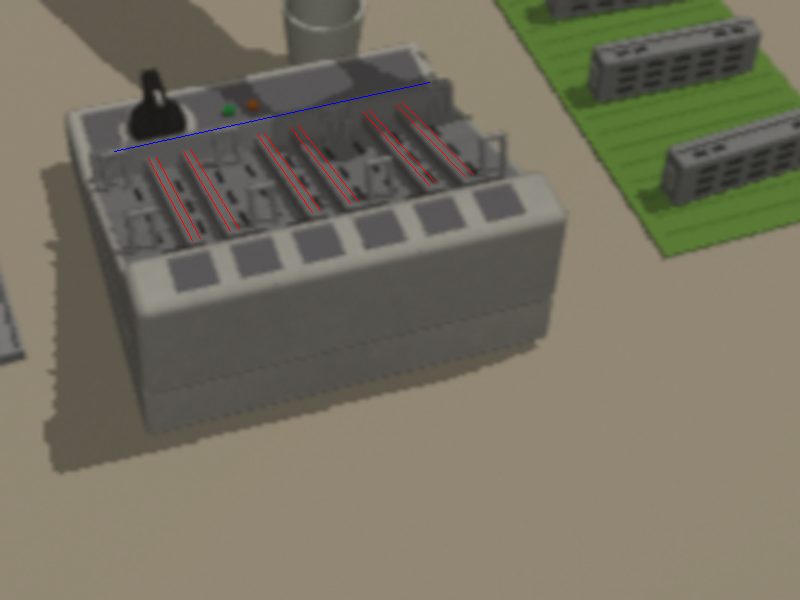

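View pics/ov_side.png

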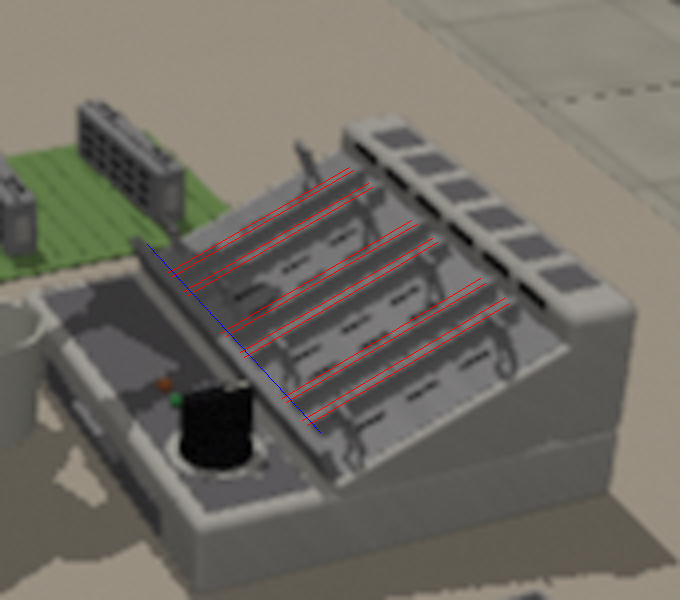

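Run:
```python
from h import *
p=np.load("p4.npy",allow_pickle=True).item()
im=p["img"][:,:,::-1]
cv2.imwrite("pics/z1.png",cv2.resize(im[30:180,280:480],None,fx=4,fy=4,interpolation=cv2.INTER_NEAREST))
cv2.imwrite("pics/z2.png",cv2.resize(im[160:310,280:480],None,fx=4,fy=4,interpolation=cv2.INTER_NEAREST))
p=np.load("p6side.npy",allow_pickle=True).item()
im=p["img"][:,:,::-1]
cv2.imwrite("pics/z3.png",cv2.resize(im[190:300,310:450],None,fx=5,fy=5,interpolation=cv2.INTER_NEAREST))
```

```text
(no output)
```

View pics/z1.png

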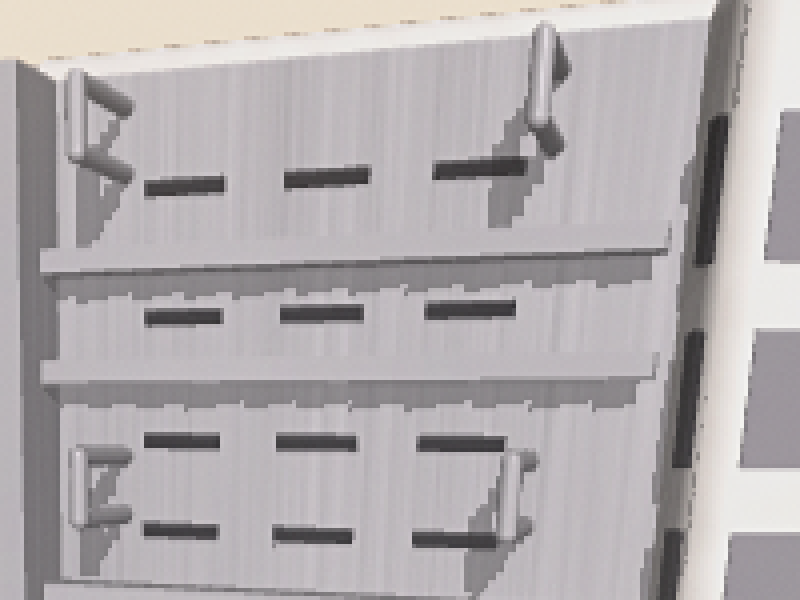

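View pics/z2.png

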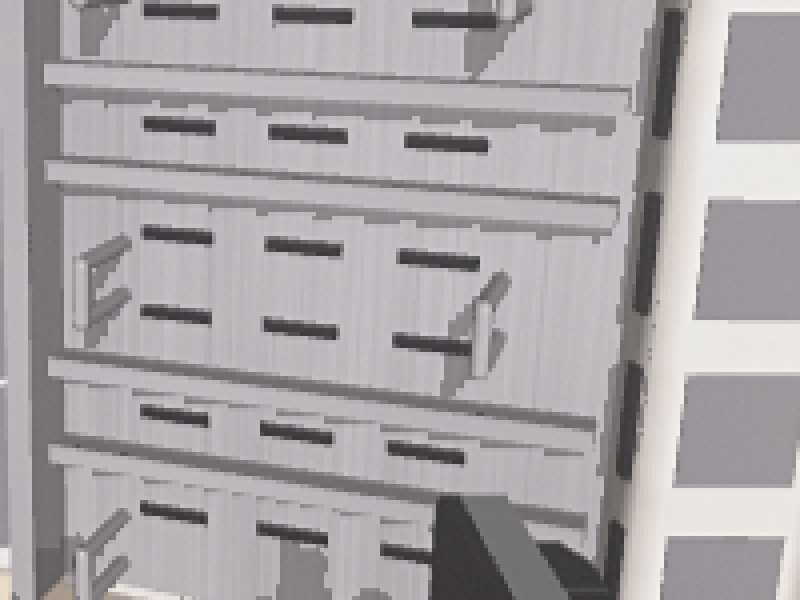

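View pics/z3.png

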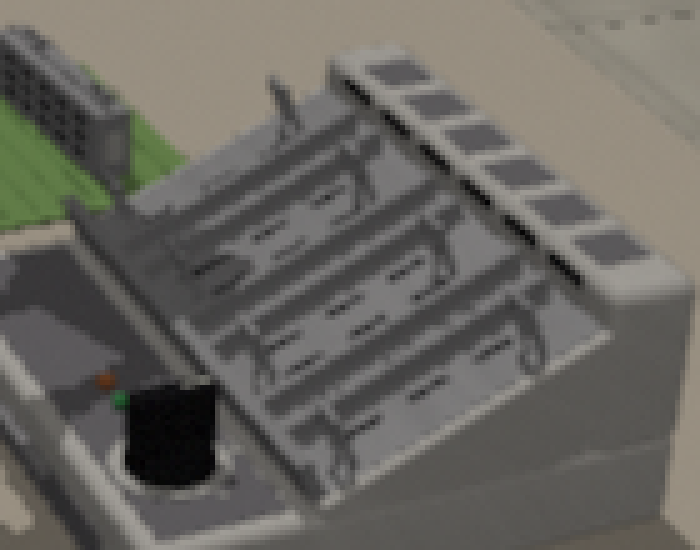

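Run:
```python
from h import *
from scipy.optimize import least_squares
p=np.load("p4.npy",allow_pickle=True).item()
near=np.array([[290,95],[290,122.7],[291,178.5],[292,202.6],[292.5,253],[292.5,274]])+.5*0
far=np.array([[447,89],[444,121.5],[437.5,185],[434.5,213.2],[429,270]])
Y=[88+14,88-14,14,-14,-88+14,-88-14]
def res(x,full=True,slope=None):
    C=x[:3];y=x[3];L=x[4];s=x[5] if slope is None else slope
    D=R([0,0,y]); bx=D@[np.cos(s),0,np.sin(s)]; by=D@[0,1,0.]; bz=np.cross(bx,by)
    n=[C-75*bx+v*by-13*bz for v in Y]; f=[C+(L-75)*bx+v*by-13*bz for v in Y[:5]]
    return np.r_[(proj(p,n)-near).ravel(),(proj(p,f)-far).ravel()]
x0=[593,-15,119.5,.055,155,.38]
for sl in (None,np.radians(22)):
    r=least_squares(lambda x:res(x,slope=sl),x0); print(np.round(r.x,3),r.cost, np.abs(r.fun).max().round(2))
```

```text
[ 5.96021e+02 -1.59370e+01  1.19488e+02  4.40000e-02  1.56880e+02
  3.48000e-01] 1.0182506908772309 0.59
[ 5.94487e+02 -1.60550e+01  1.19072e+02  4.60000e-02  1.58118e+02
  3.80000e-01] 2.5340030532232087 1.11
```

```bash
sed -i 's/^YAW=.*/YAW=.047; SL=np.radians(22); C2=np.array([594.,-16.,119.3])/' h.py
cat >> h.py <<'E'
def tilt(psi,deg):
    t=-np.radians(deg); zt=np.array([np.sin(t),0,-np.cos(t)]); yt=np.array([0,-1.,0]); M=R([0,0,psi])@np.c_[np.cross(yt,zt),yt,zt]
    return rpy(M).tolist(), M
def roll(c,psi,tx,deg=45,dry=False):
    """c=(x,y) standing centre, psi=yaw of broad normal; tx = x for the tilted centre"""
    o0,_=tilt(psi,0); o1,M=tilt(psi,deg); t=np.radians(deg)
    zT=30.; d=zT-28
    cc=np.array([tx,c[1],4+2+24*np.cos(t)+13*np.sin(t)]); q=cc-d*M[:,2]
    up=q+[0,0,45]; wd=q-M[:,2]*55
    if dry: return [manip.solve_ik(list(x),o) is not None for x,o in ((up,o1),(q,o1),(wd,o1))]
    hand.command_gripper(.8)
    manip.reach([c[0],c[1],120],o0); manip.move_straight([c[0],c[1],zT],rate=120); print('at',st())
    hand.command_gripper(.0); print('grip',st())
    manip.move_straight([c[0],c[1],zT+60],rate=150)
    manip.move_straight(up.tolist(),rate=100,ori=o1); manip.move_straight(q.tolist(),rate=60); print('tilted',st())
    hand.command_gripper(.5); print('open',st())
    manip.move_straight(wd.tolist(),rate=100)
E
python3 - <<'E'
from h import *
for c,psi,tx in (((597.5,364),.11,565),((476,353),.033,465),((367.5,355),-.02,362)):
    print([ (dg,roll(c,psi,tx,deg=dg,dry=True)) for dg in (40,45,50)])
E
```

```text
[(40, [True, True, True]), (45, [True, True, False]), (50, [True, True, False])]
[(40, [True, True, True]), (45, [True, True, True]), (50, [True, True, True])]
[(40, [True, True, True]), (45, [True, True, True]), (50, [True, True, True])]
```

Run:
```python
from h import *
print(roll((597.5,364),.11,558,deg=42,dry=True))
roll((597.5,364),.11,558,deg=42)
manip.reach([540,330,260],[np.pi,0,.1])
p=eyes.snapshot("wrist"); save(p,"6_wrist"); print(st())
print(pts("wet_c_mid",p,.3))
for d in spotter.cut_out("wet_c_mid",p):
    if d["score"]>.3: c,s,a=rect(d["region"],p,30); print(round(d["score"],2),c.round(),np.round(s),round(a,3))
```

```text
[True, True, True]
at (36.3, array([598.4, 364.4,  31.2]), 0.804, array([ 0.1, -0. ,  0.6]))
grip (36.8, array([598.2, 364.3,  31. ]), 0.289, array([ 0.5, -0.9,  3.6]))
tilted (39.1, array([559.6, 364.2,  34.2]), 0.29, array([-0.1,  0. , -1.3]))
open (39.4, array([559.6, 364.2,  34.5]), 0.494, array([ 0.7, -0.3,  0. ]))
(41.3, array([540.1, 329.8, 258.5]), 0.502, array([-0.9, -0.1, -1.1]))
[([572.9, 368.2, 18.4], 0.96)]
0.97 [576. 370.] [153.  51.] -1.459
```

View pics/6_wrist.png

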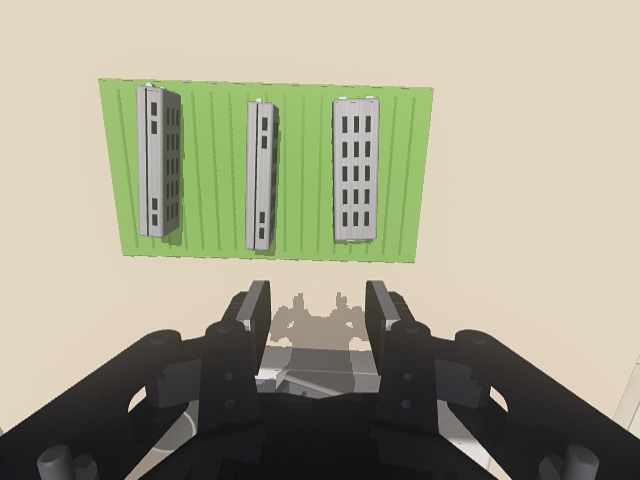

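The cassette now lies on its broad face (pixels 333–380, 99–241) and the other two still stand. I'll pick it across its width and lay it on bay 3.

```bash
cat >> h.py <<'E'
def pick_flat(c,psi,d=8):
    o=[np.pi,0,psi]; z=17-d
    hand.command_gripper(.8)
    manip.reach([c[0],c[1],100],o); manip.move_straight([c[0],c[1],z],rate=120); print('at',st())
    hand.command_gripper(.3); print('grip',st())
    manip.move_straight([c[0],c[1],120],rate=200); manip.move_straight([c[0],c[1],250],rate=350)
def put_bay(i,d=8,dx=4,dy=0,lift=1.5):
    b,bx,by,bz=bay(i); o=rackori(bx,by,bz); g=b-bz*d+bx*dx+by*dy
    manip.reach((g+bz*110).tolist(),o); manip.move_straight((g+bz*25).tolist(),rate=200)
    manip.move_straight((g+bz*lift).tolist(),rate=40); print('low',st())
    hand.command_gripper(.74); print('open',st())
    manip.move_straight((g+bz*100).tolist(),rate=200)
def look(name,labels,z=None,cam="wrist"):
    p=eyes.snapshot(cam); save(p,name); np.save("pics/"+name+".npy",p,allow_pickle=True)
    for l in labels:
        print(l,pts(l,p,.3))
        if z is not None:
            for d in spotter.cut_out(l,p):
                if d["score"]>.4: c,s,a=rect(d["region"],p,z); print('   ',round(d["score"],2),c.round(1),np.round(s),round(a,3))
    return p
E
python3 - <<'E'
from h import *
pick_flat((574.5,368.5),.112); put_bay(3)
manip.reach([560,-30,330],[np.pi,0,0.05]); print(st())
look("7_wrist",["wet_c_mid"])
E
```

```text
at (43.4, array([575.4, 368.9,  10.1]), 0.801, array([-0.8,  1. ,  0.4]))
grip (43.7, array([575.8, 369.1,  10.8]), 0.542, array([0.9, 0.8, 6.1]))
low (48.0, array([ 603.6, -103.5,  115.4]), 0.546, array([-12.9,   1.3,  11. ]))
open (48.3, array([ 604.5, -103.7,  114.7]), 0.742, array([-0.2, -0.6, -0.8]))
(50.0, array([559.7, -30. , 328.2]), 0.738, array([-0.9,  0.3,  0.4]))
wet_c_mid [([597.9, -104.2, 122.0], 0.7)]
```

View pics/7_wrist.png

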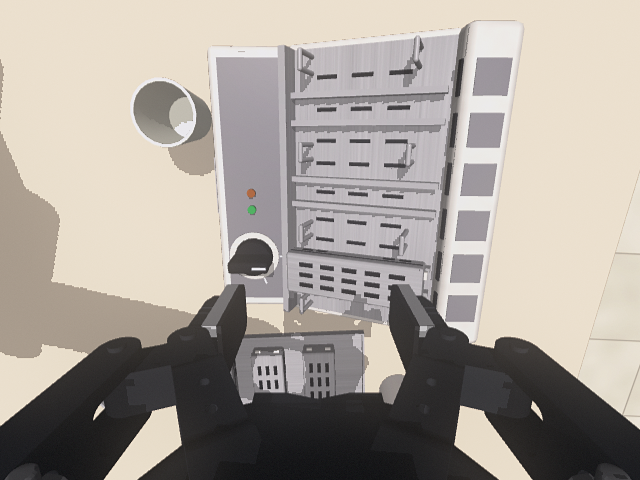

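```bash
cat > ov2.py <<'E'
from h import *
import sys
def draw(name,bays,crop,f,out,dx=0):
    p=np.load(f"pics/{name}.npy",allow_pickle=True).item(); x0,y0,w,hh=crop
    im=cv2.resize(p["img"][y0:y0+hh,x0:x0+w,::-1],None,fx=f,fy=f,interpolation=cv2.INTER_NEAREST).copy()
    for i in bays:
        b,bx,by,bz=bay(i)
        for z,col in ((13,(0,0,255)),(-13,(255,0,0))):
            u=(proj(p,[b+(s*75+dx)*bx+t*24*by+z*bz for s,t in ((1,1),(1,-1),(-1,-1),(-1,1))])-[x0,y0]+.5)*f
            cv2.polylines(im,[u.round().astype(int).reshape(-1,1,2)],True,col,1)
    cv2.imwrite(f"pics/{out}.png",im)
if __name__=="__main__": draw("7_wrist",[3],(270,190,180,140),4,"ov7")
E
python3 ov2.py
```

```text
(no output)
```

View pics/ov7.png

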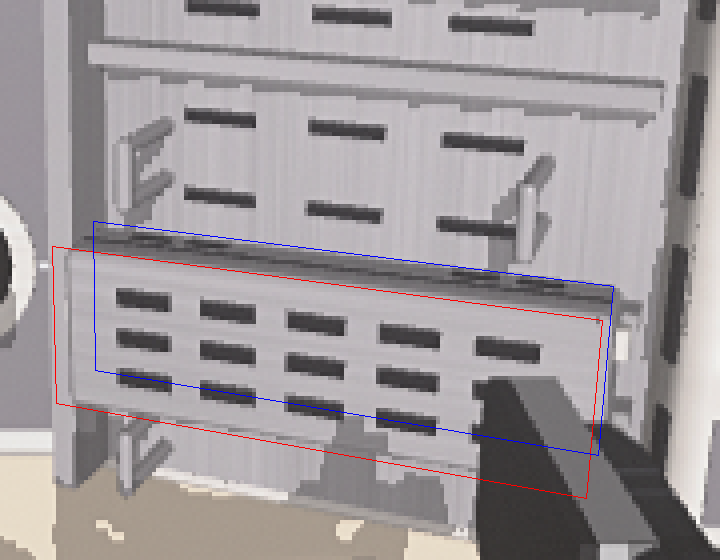

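Bay 3's cassette matches the predicted outline to within 3–4 px (about 4 mm clear of the stop, aligned, flat). Next is wet_b.

Run:
```python
from h import *
manip.reach([440,330,260],[np.pi,0,.03])
look("8_wrist",["wet_b_mid","wet_a_mid"],48)
p=look("8_scene",["wet_b_mid","wet_a_mid"],None,"scene")
print(st())
```

```text
wet_b_mid [([474.2, 352.5, 25.0], 0.97)]
    0.58 [475.9 354.6] [153.  30.] -1.542
wet_a_mid [([364.8, 356.0, 28.4], 0.75)]
    0.8 [370.6 358.5] [153.  35.] 1.555
wet_b_mid [([474.9, 351.3, 25.8], 0.59)]
wet_a_mid [([369.9, 355.0, 30.8], 0.82)]
(52.0, array([440.2, 329.7, 260. ]), 0.744, array([-0.7,  0. , -0.1]))
```

View pics/8_wrist.png

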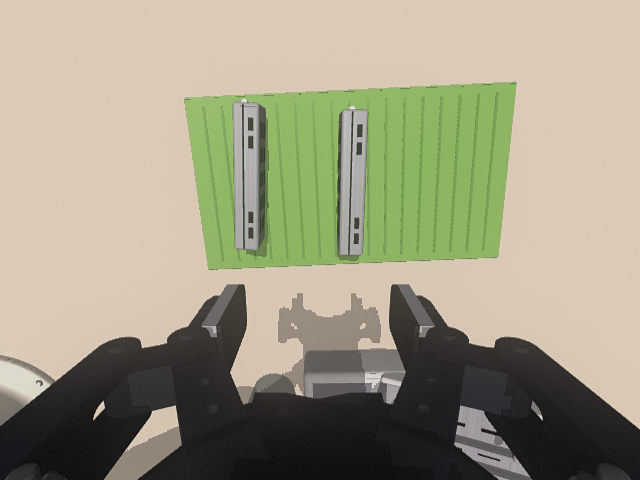

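Run:
```python
from h import *
roll((475,353),.03,480,deg=45)
manip.move_straight((np.array(manip.current_eef_pos())+[0,0,60]).tolist(),rate=200)
roll((367.5,356),-.015,360,deg=45)
manip.reach([440,330,260],[np.pi,0,.03])
look("9_wrist",["wet_b_mid","wet_a_mid"],30)
print(st())
```

```text
at (53.7, array([475.8, 353.4,  31.1]), 0.798, array([-0.4, -0.5,  1. ]))
grip (54.2, array([475.7, 353.3,  30.8]), 0.29, array([-0.2, -0.1,  3.8]))
tilted (56.6, array([481.7, 353.2,  33.8]), 0.288, array([-0.1,  0.1, -1.6]))
open (56.9, array([481.8, 353.2,  34.1]), 0.506, array([ 1.5,  0.2, -0.5]))
at (60.3, array([368.3, 356.4,  30.7]), 0.798, array([ 0.1, -0.5, -0.4]))
grip (60.8, array([367.8, 356.3,  30.7]), 0.294, array([-1.9, -0.5,  5.9]))
tilted (63.1, array([361.7, 356.1,  33.8]), 0.292, array([ 0.1,  0.8, -1.9]))
open (63.5, array([361.8, 356.1,  34. ]), 0.499, array([ 0.6, -0.6, -0.6]))
wet_b_mid [([496.1, 352.4, 12.6], 0.58)]
    0.69 [497.  355.6] [152.  50.] -1.533
wet_a_mid [([373.4, 353.6, 16.8], 0.93)]
    0.56 [379.4 357.3] [152.  50.] 1.551
(65.2, array([439.8, 329.6, 257.5]), 0.499, array([-0.7, -0.3,  0.2]))
```

View pics/9_wrist.png

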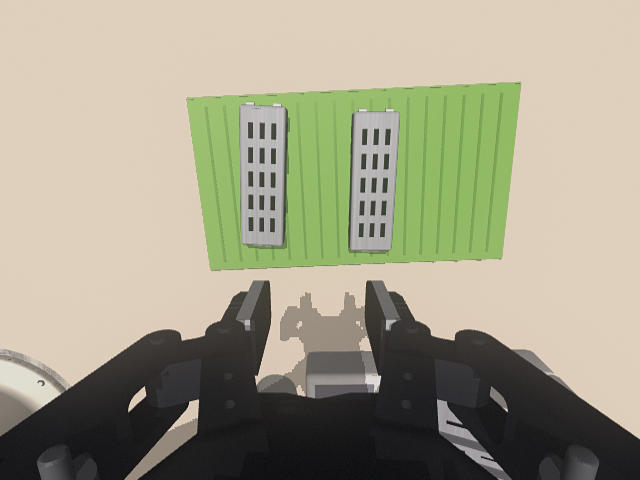

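Both now lie flat (pixels 350–399 and 240–287). I'll load b on bay 2.

Run:
```python
from h import *
pick_flat((496.5,354),.036); put_bay(2,dx=4)
manip.reach([440,330,260],[np.pi,0,.03])
look("10_wrist",["wet_a_mid"],30)
look("10_scene",["wet_a_mid","wet_b_mid","wet_c_mid"],None,"scene")
```

```text
at (67.2, array([497.3, 354.4,  10.1]), 0.802, array([-0.3,  0.3,  1.1]))
grip (67.5, array([497.8, 354.6,  10.6]), 0.546, array([ 0.2, -0. ,  6.1]))
low (71.5, array([599.5, -15.7, 114.9]), 0.544, array([-10.2,   0.6,   7.6]))
open (71.8, array([600.5, -15.8, 114.9]), 0.743, array([ 0.4, -0.7,  0.5]))
wet_a_mid []
    0.73 [379. 357.] [152.  49.] 1.552
wet_a_mid [([381.8, 354.0, 18.8], 0.68)]
wet_b_mid [([593.3, -13.7, 119.9], 0.93), ([501.5, -352.6, -0.9], 0.74), ([378.8, 354.5, 20.0], 0.57)]
wet_c_mid [([603.8, -104.0, 121.6], 0.98), ([483.0, -105.0, 93.5], 0.55)]
```

View pics/10_scene.png

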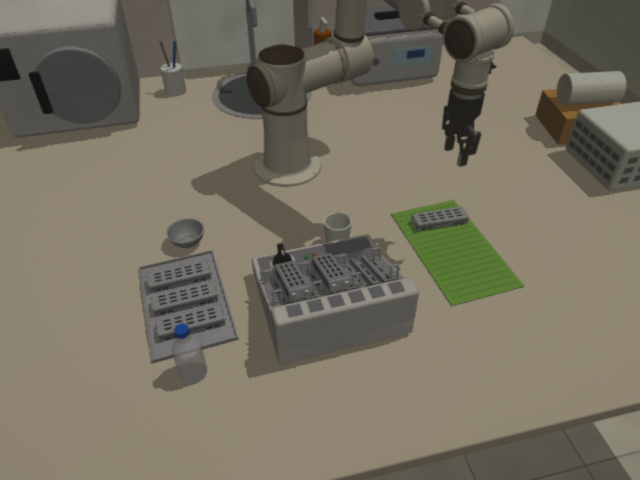

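Run:
```python
from h import *
pick_flat((378.5,355.5),.02); put_bay(1,dx=4)
manip.reach([560,-30,330],[np.pi,0,0.05]); print(st())
look("11_wrist",["wet_a_mid","wet_b_mid","wet_c_mid","knob_grip"])
look("11_scene",["wet_a_mid","wet_b_mid","wet_c_mid","knob_grip","dry_a_mid","dry_b_mid","dry_c_mid"],None,"scene")
look("11_side",["wet_a_mid","wet_b_mid","wet_c_mid","knob_grip","dry_a_mid","dry_b_mid","dry_c_mid"],None,"side")
from ov2 import draw
draw("11_wrist",[1,2,3],(270,20,190,300),2,"ov11",0)
draw("11_wrist",[1,2,3],(270,20,200,150),4,"ov11a",0)
draw("11_wrist",[1,2,3],(270,160,200,150),4,"ov11b",0)
```

```text
at (76.0, array([379.4, 356. ,  10. ]), 0.803, array([0.5, 0.1, 1.1]))
grip (76.3, array([379.6, 356.2,  10.5]), 0.547, array([-0.9, -0.2,  5.6]))
low (80.2, array([595.4,  72.1, 114.6]), 0.546, array([-7.8, -1. ,  5.4]))
open (80.5, array([596.3,  72.1, 114.9]), 0.742, array([-0.2, -0.2,  1.1]))
(82.6, array([559.8, -29.7, 328.9]), 0.739, array([ 0.2, -0.6, -0.2]))
wet_a_mid [([578.8, -17.4, -0.0], 0.59), ([592.9, 71.4, 121.6], 0.58)]
wet_b_mid [([596.3, -15.8, 117.1], 0.95)]
wet_c_mid [([596.3, -102.7, 121.2], 0.71)]
knob_grip [([481.8, -106.6, 89.9], 0.8)]
wet_a_mid [([593.3, 69.6, 123.2], 0.91), ([593.0, -16.7, 117.6], 0.42), ([388.1, 56.7, 41.5], 0.37)]
wet_b_mid [([595.1, -18.3, 121.6], 0.85), ([599.9, -106.0, 122.7], 0.62), ([284.5, -329.7, 21.0], 0.53)]
wet_c_mid [([601.9, -104.9, 123.0], 0.6)]
knob_grip [([484.1, -105.7, 89.7], 0.81)]
dry_a_mid [([420.5, -356.8, 14.8], 0.8)]
dry_b_mid [([502.9, -348.1, 13.8], 0.84)]
dry_c_mid [([577.5, -344.6, 16.1], 0.59)]
wet_a_mid []
wet_b_mid [([596.6, -16.6, 118.2], 0.67), ([420.4, -356.5, 13.5], 0.56)]
wet_c_mid [([598.8, -108.4, 122.1], 0.61), ([478.2, 353.7, 0.5], 0.34)]
knob_grip [([485.6, -106.8, 92.1], 0.75)]
dry_a_mid [([425.5, -356.8, 15.6], 0.79), ([701.2, -346.5, 73.3], 0.42), ([501.8, -348.1, 1.5], 0.41)]
dry_b_mid [([496.4, -347.4, 16.9], 0.56)]
dry_c_mid [([574.1, -342.0, 14.3], 0.6), ([594.4, -18.9, 118.8], 0.51), ([481.1, 353.4, 2.6], 0.48)]
```

View pics/ov11a.png

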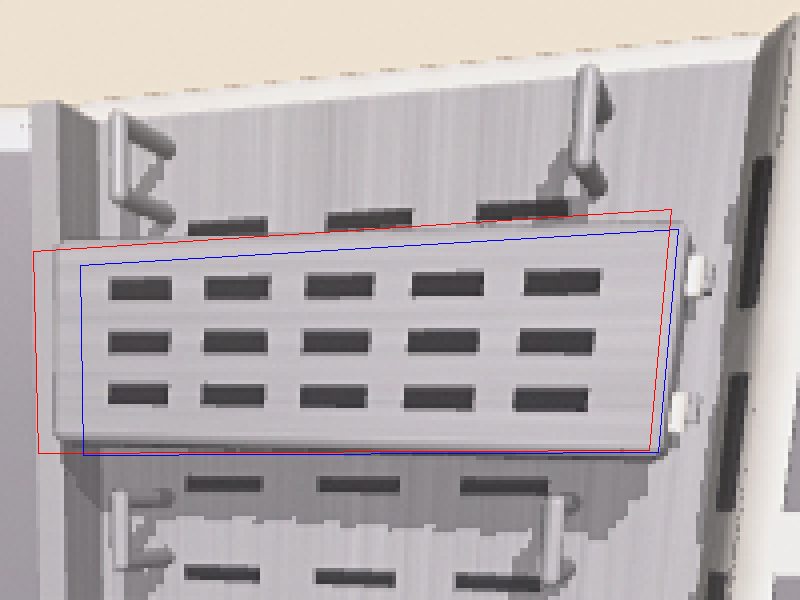

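View pics/ov11b.png

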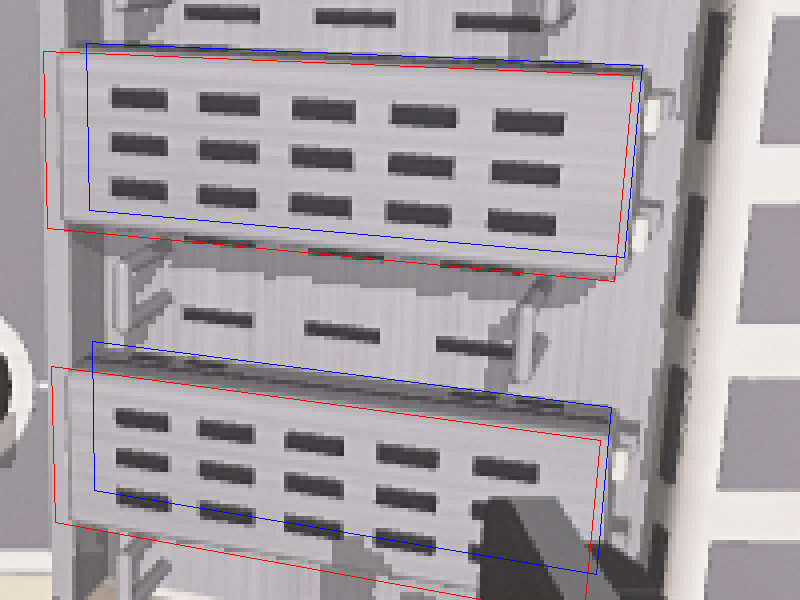

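View pics/11_side.png

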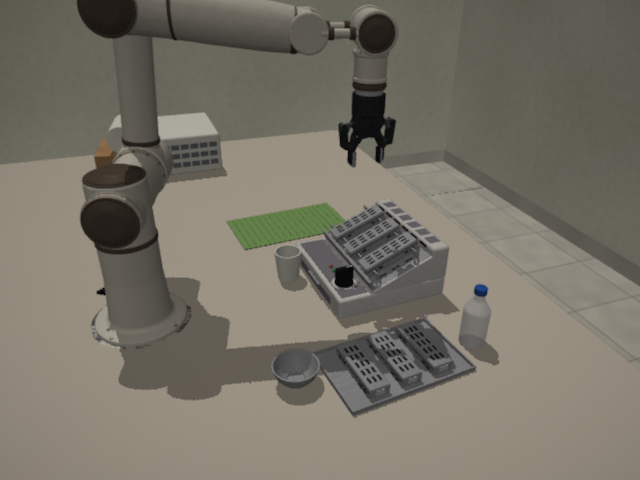

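View pics/11_scene.png

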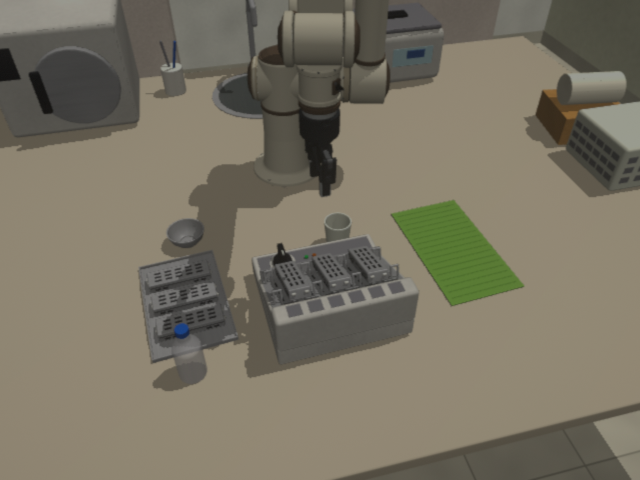

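Run:
```python
from h import *
K=np.array([[342.28089563,0,317.53039602],[0,342.28089563,236.6875279],[0,0,1]])
p=dict(img=cv2.imread("pics/0_wrist.png")[:,:,::-1],K=K,position=np.array([575.28853075,69.52116858,373.52236103]),rotation=[-2.76873111e-01,-6.11499695e-04,9.25811356e-05])
np.save("pics/0_wrist.npy",p,allow_pickle=True)
from ov2 import draw
draw("0_wrist",[1,2,3],(220,70,260,200),3,"ov0")
```

```text
(no output)
```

View pics/ov0.png

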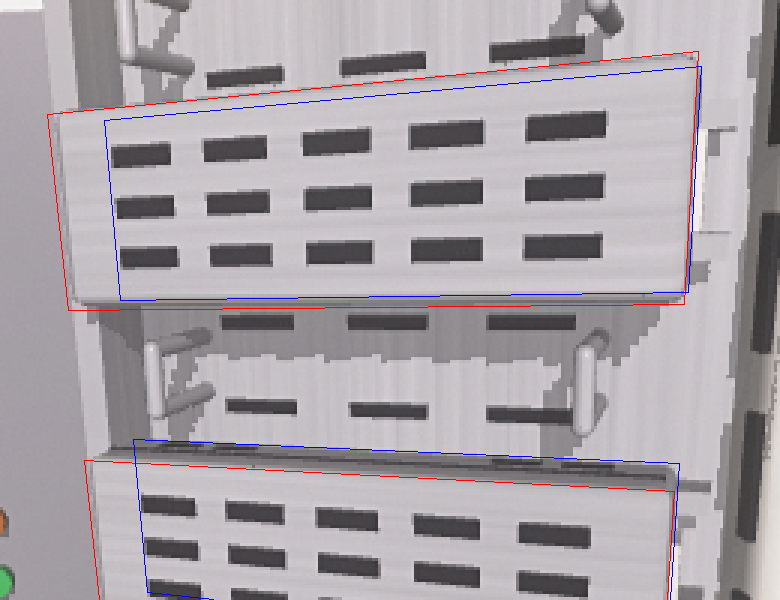

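The three wet cassettes lie flat, centred and parallel, about 4 mm up-slope from the stop. The same overlay shows the original dry ones at 0. That is within tolerance, but the task says against the stop, so I'll slide each one gently down.

```bash
cat >> h.py <<'E'
def slide(i,d=8,lift=1.5,to=-.5):
    b,bx,by,bz=bay(i); o=rackori(bx,by,bz); g=b-bz*d+bx*4+bz*lift
    hand.command_gripper(.8)
    manip.reach((g+bz*80).tolist(),o); manip.move_straight(g.tolist(),rate=120)
    hand.command_gripper(.5); print('grip',st())
    for k in (2.,.7,to):
        manip.move_straight((b-bz*(d-lift)+bx*k).tolist(),rate=20); f=np.array(manip.current_force()); print(k,'Fx along slope',round(float(f@bx),1),'Fz',round(float(f@bz),1))
        if f@bx>15: break
    hand.command_gripper(.74); print('open',st())
    manip.move_straight((b-bz*d+bz*100).tolist(),rate=200)
E
python3 - <<'E'
from h import *
slide(1)
E
```

```text
grip (86.5, array([596.6,  72.2, 116.5]), 0.546, array([-4.2,  0.1,  5.9]))
2.0 Fx along slope 1.8 Fz 6.7
0.7 Fx along slope 2.9 Fz 5.3
-0.5 Fx along slope 3.4 Fz 5.3
open (87.6, array([591.1,  72.1, 112.3]), 0.738, array([-0.1,  0.1,  0.5]))
```

Run:
```python
from h import *
slide(2); slide(3)
manip.reach([560,-30,330],[np.pi,0,0.05]); print(st())
look("12_wrist",["wet_a_mid","wet_b_mid","wet_c_mid","knob_grip"])
from ov2 import draw
draw("12_wrist",[1,2,3],(270,20,200,150),4,"ov12a",0)
draw("12_wrist",[1,2,3],(270,160,200,150),4,"ov12b",0)
```

```text
grip (90.0, array([600.7, -15.7, 116.3]), 0.549, array([-4.1,  1.3,  6.4]))
2.0 Fx along slope 1.5 Fz 5.6
0.7 Fx along slope 3.0 Fz 5.6
-0.5 Fx along slope 3.5 Fz 4.9
open (91.1, array([595.1, -15.8, 112.2]), 0.738, array([ 0.2, -0.3, -0.2]))
grip (93.5, array([ 604.8, -103.9,  116.3]), 0.546, array([-4. ,  2. ,  5.9]))
2.0 Fx along slope 1.2 Fz 6.2
0.7 Fx along slope 2.9 Fz 6.0
-0.5 Fx along slope 2.6 Fz 4.9
open (94.6, array([ 599.4, -103.6,  112.3]), 0.74, array([-0.1, -0.7,  0. ]))
(96.3, array([559.6, -30. , 328.2]), 0.74, array([-0.3, -0.2, -0.4]))
wet_a_mid [([588.7, 68.5, 120.9], 0.82)]
wet_b_mid [([593.9, -16.6, 114.2], 0.56)]
wet_c_mid [([595.8, -105.8, 119.8], 0.88)]
knob_grip [([481.0, -107.3, 87.3], 0.84)]
```

View pics/ov12a.png

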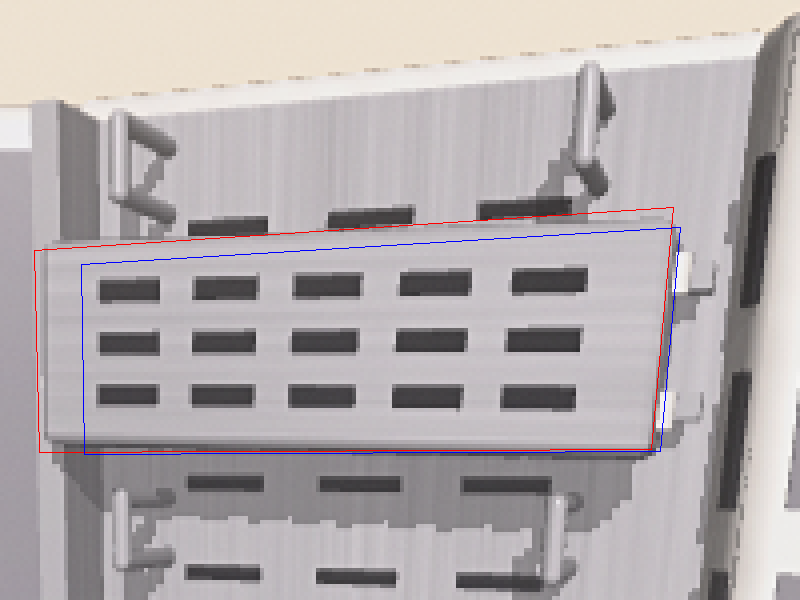

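View pics/ov12b.png

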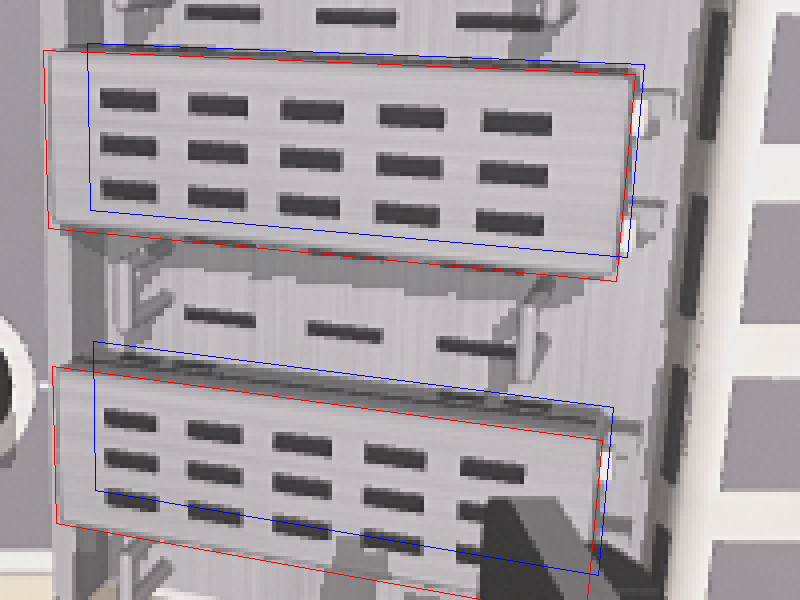

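View pics/12_wrist.png

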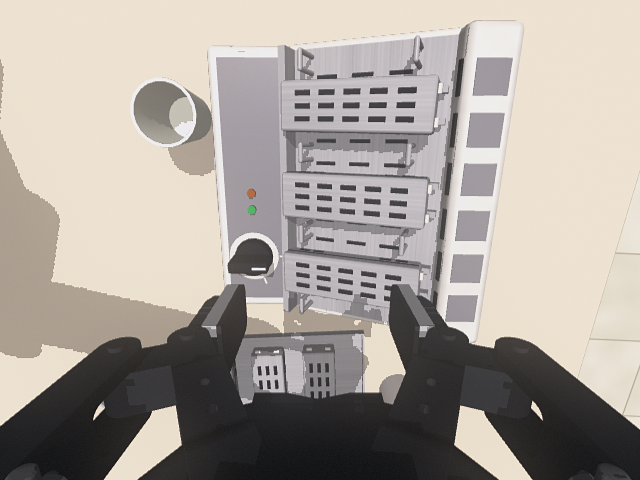

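All three outlines now match the seated pose (left edges at the red line, within about 1 mm). Next, the knob.

Run:
```python
from h import *
k=np.array([483.,-106.5,90.]); psi=np.pi/2+YAW; o=[np.pi,0,psi]
hand.command_gripper(.45)
manip.reach([k[0],k[1],180],o); manip.move_straight([k[0],k[1],78],rate=120); print('at',st())
hand.command_gripper(0); print('grip',st(), np.round(manip.current_ft_torque(),2))
q=np.array(manip.current_q()); print(q.round(2))
for a in (.3,.6,.9,1.1,1.2,1.25):
    r=q.copy(); r[5]+=a; manip.move_joints(r.tolist())
    print(a,round(manip.current_q()[5]-q[5],3),np.round(manip.current_ft_torque(),2),np.round(manip.current_force(),1),manip.current_clock())
manip.wait(.3)
p=eyes.snapshot("scene"); save(p,"13_scene")
```

```text
at (99.5, array([ 483.7, -106.8,   78.8]), 0.451, array([-0.2,  1.1, -0.3]))
grip (99.8, array([ 483.6, -105.8,   79.1]), 0.15, array([-1.4,  4.9,  5.5])) [ 0.7   0.18 -0.08]
[-0.46  0.13  1.95  0.    1.06 -2.08]
0.3 0.296 [-0.47  0.11  0.02] [-0.3 -1.2 -2.1] 100.2417
0.6 0.595 [-0.96  0.42  0.1 ] [-2.  -4.8 -0.6] 100.6333
0.9 0.896 [-1.13  0.69  0.14] [-4.1 -5.7 -1.2] 101.025
1.1 1.096 [-1.28  0.81  0.22] [-4.5 -6.4 -0.2] 101.3333
1.2 1.196 [-1.23  0.92  0.19] [-5.4 -7.5  0.6] 101.5833
1.25 1.244 [-1.11  0.95  0.99] [-4.8 -8.3 -0.5] 101.8333
```

```bash
python3 -c "
import cv2
im=cv2.imread('pics/13_scene.png'); cv2.imwrite('pics/13c.png',cv2.resize(im[180:330,220:400],None,fx=4,fy=4))"
```

```text
(no output)
```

View pics/13c.png

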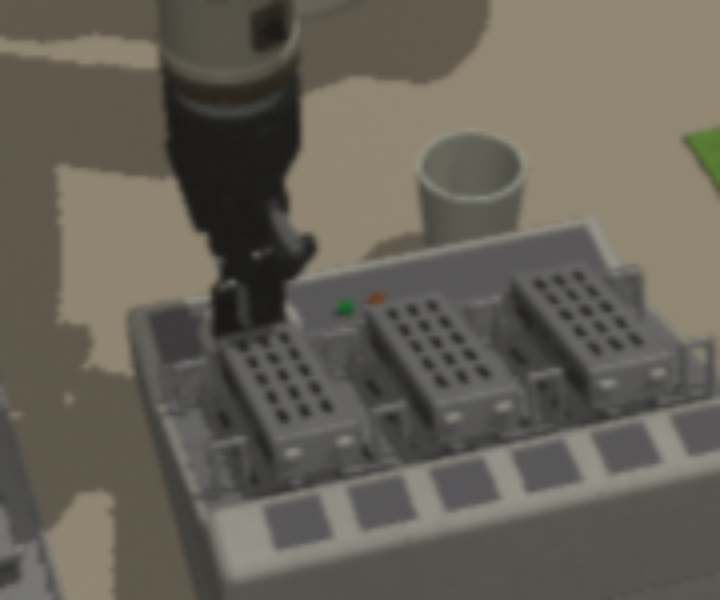

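The torque rose from 0.19 to 0.99 N m at 1.24 rad, so the knob is at its stop. Releasing it now.

Run:
```python
from h import *
hand.command_gripper(.3); print(st())
p=manip.current_eef_pos(); manip.move_straight([p[0],p[1],200],rate=120); manip.wait(1.2)
manip.reach([500,-60,330],[np.pi,0,0.05]); print(st())
look("14_wrist",["knob_grip","wet_c_mid","wet_b_mid","wet_a_mid"])
manip.reach([470,-300,260],[np.pi,0,TY-np.pi]); print(st())
look("15_wrist",["dry_a_mid","dry_b_mid","dry_c_mid"],29)
manip.reach([470,0,330],[np.pi,0,0])
look("16_scene",["wet_a_mid","wet_b_mid","wet_c_mid"],None,"scene")
look("16_side",["bottle_mid","cup_mid","bowl_mid"],None,"side"); print(st())
```

```text
(102.5, array([ 483.8, -106.7,   79.3]), 0.3, array([-1.4, -7.1, -1.9]))
(105.4, array([500. , -59.9, 330. ]), 0.303, array([-0.2, -0.4, -1.2]))
knob_grip [([483.6, -106.8, 85.5], 0.94)]
wet_c_mid [([593.5, -104.2, 120.1], 0.59)]
wet_b_mid [([593.6, -15.3, 112.6], 0.89)]
wet_a_mid [([587.1, 70.3, 120.8], 0.6)]
(108.0, array([ 470.1, -299.8,  260.1]), 0.3, array([ 1.1,  0.1, -0.1]))
dry_a_mid [([423.3, -356.0, 18.7], 0.88)]
    0.89 [ 424.5 -357.1] [152.  49.] -1.488
dry_b_mid [([500.5, -350.6, 16.0], 0.74)]
    0.86 [ 500.2 -348.7] [152.  48.] -1.487
dry_c_mid []
    0.72 [ 574.6 -340.6] [150.  53.] -1.486
wet_a_mid [([594.9, 70.2, 123.6], 0.85), ([477.4, 354.3, 1.6], 0.74), ([498.6, -352.7, 1.4], 0.62)]
wet_b_mid [([591.5, -17.7, 116.9], 0.69)]
wet_c_mid [([593.5, -17.8, 118.2], 0.67)]
bottle_mid [([702.4, -346.8, 74.0], 0.82)]
cup_mid [([389.3, 62.0, 38.9], 0.65)]
bowl_mid [([283.6, -326.5, 20.4], 0.87), ([597.9, -109.4, 120.8], 0.32)]
(110.9, array([ 4.7e+02, -1.0e-01,  3.3e+02]), 0.298, array([-0.9,  0.6, -0.8]))
```

View pics/14_wrist.png

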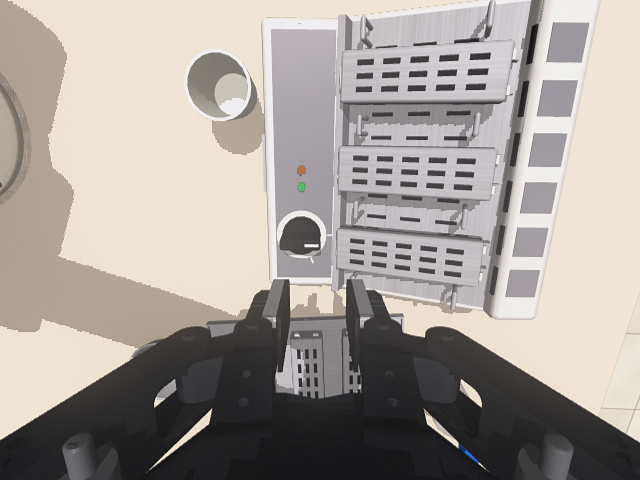

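View pics/15_wrist.png

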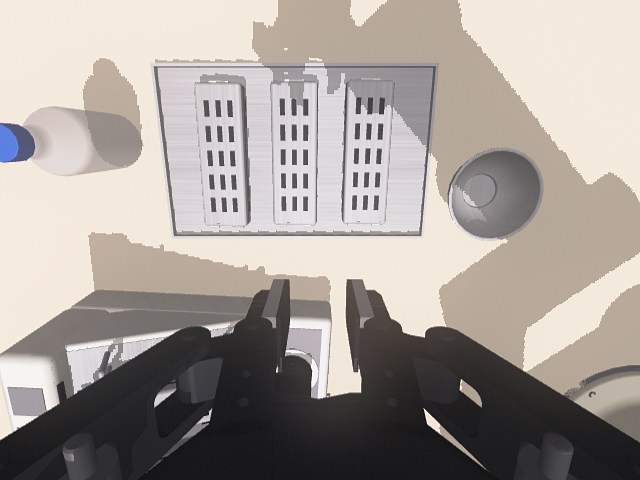

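View pics/16_scene.png

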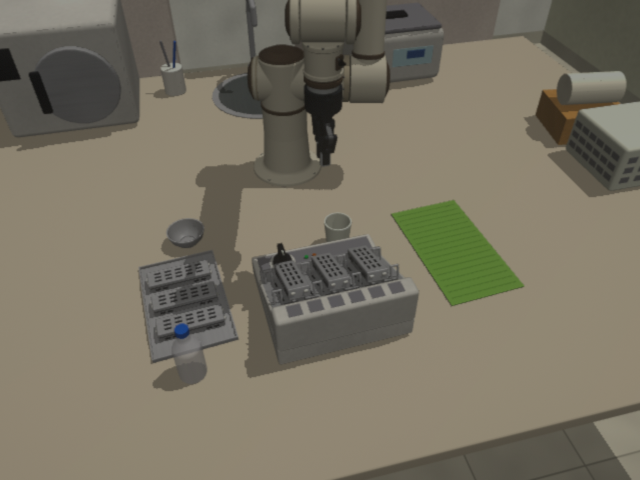

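Run:
```python
from ov2 import draw
draw("14_wrist",[1,2,3],(260,20,280,280),2,"ov14")
```

```text
(no output)
```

View pics/ov14.png

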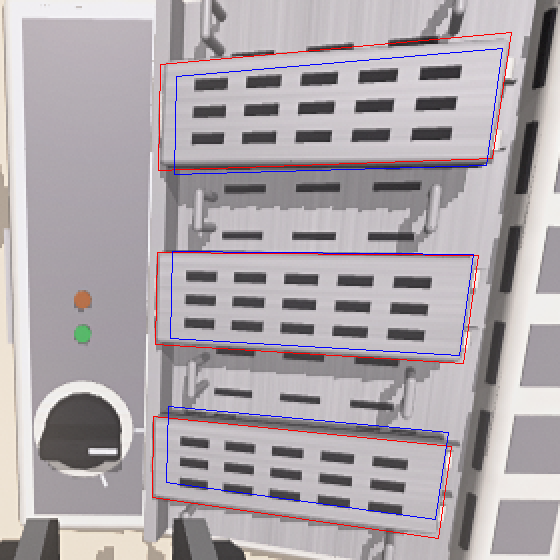

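All three wet cassettes are seated, the knob is home and the arm is clear, so I'm handing in.

Run:
```python
from h import *
manip.hand_in(); print(manip.current_clock())
```

```text
the job is handed in; nothing more can be done
the job is handed in; nothing more can be done
```

The job is done and handed in, at about 111 s on the robot's clock; the hand-in gives no verdict.

- **Dry cassettes:** I moved all three from the rack to the tray floor. The last wrist view puts them about 75–80 mm apart, flat, and clear of the rim.
- **Wet cassettes:** I rolled all three onto a broad face on the mat and laid them on bays 3, 2 and 1. They first came to rest about 4 mm up-slope of the foot stop, so I regripped each and slid it down. In the final overlay all three match the seated outline to about 1–2 mm. I felt no clear contact force at the stop.
- **Start knob:** I turned it clockwise until the torque jumped from 0.19 to 0.99 N m at about 1.24 rad, which I took as the hard stop. I then let go, and the last picture shows it back home.
- **Bystanders:** The bottle, cup and bowl read within a few mm of where they started.

**Checks that disagreed:** The detector read the bay 2 cassette's height between 112 and 118 mm, where about 119 mm was expected, but the outline overlay shows it seated. It also missed one dry cassette in the last tray view and the bay 3 cassette in the last scene view. Both show clearly in the pictures.

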